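Index a maple block to the cutter pointer on a coarse/fine sled

TASK

Take the maple block out of its caddy, set it down on the cork mat and let go to change your grip, then take it by its ends and seat it in the blue pocket of the sled. With the large black outer knob alone, run the sled until the block's dark line is about 8 mm short of the red pointer, and let go; then with the small brass inner knob bring the pointer back over the remaining gap until it is level with the line, and let go. Leave the other things on the bench where they are.

Things in the scene. Friction and masses are not known exactly. Their poses are not given: they have to be found in the camera images.
- jig: Indexing jig fixed to the bench: plywood base 150 (x) x 330 (y) x 22 mm high, turned up to 0.25 rad. Origin at the centre of its underside, z up. Its y axis is the sled's travel (+y towards the knobs), x points to the pointer's side. Knob axis at (0, 115) mm in this frame; the sled starts centred at about (0, -95) mm, up to 11 mm either way.
- pocket (a point): Centre of the sled's pocket floor, 48 mm above the bench, axes as the jig's. The block lies here lengthwise along jig y. Two blue fences at +x and -x, 50 mm apart, 12 thick, 46 long, 36 high, cover its long sides; low lips at the y ends, 66 mm apart, 6 thick, 5 high. So it goes in from above, held by its end faces with the fingertips above the lips.
- block: Loose maple block 62 (x) x 40 (y) x 40 (z) mm, about 80 g, a thin dark line across the middle of its top and sides. Origin at the centre of its underside, x along its length. It starts upright in the caddy. Either way round is good.
- line (a point): Middle of the block's dark line, on the centre of the block's top (40 mm above its underside), axes as the block's.
- caddy: Dark wooden caddy fixed to the bench: base 100 (x) x 60 (y) x 8 mm; origin at the centre of its underside. Two cheeks 10 mm thick, 44 mm wide, rising 36 mm above the base's top, 68 mm apart, cover the block's ends; the block's long sides (40 mm apart) are open. Block's x lies along caddy x.
- mat: Square cork mat 120 x 120 x 4 mm fixed to the bench, origin at the centre of its underside: the place to set the block down upright (block centre within 40 mm of the mat's centre).
- coarse (a joint): Angle of the large outer knob (rad), positive clockwise seen from above, starts between -0.44 and 0.44; range -0.8 to 2.4. One radian clockwise moves the sled (pocket and block) 25 mm along jig +y. Stays where left; turns with about 0.2 N m.
- fine (a joint): Angle of the small inner knob (rad), 0 at the start, positive clockwise seen from above; range -0.8 to 4. One radian clockwise moves the red pointer 5 mm along jig -y, towards the waiting line; the sled stays. Stays where left; turns with about 0.06 N m.
- coarse_grip (a point): On the knobs' common vertical axis at the height to grip the outer knob: black, round, 60 mm diameter, 22 mm tall, from 60 to 82 mm above the bench; this point is 76 mm above the bench. The space below it is free down to 36 mm except for a 28 mm thick stem.
- fine_grip (a point): On the same axis at the height to grip the inner knob: brass, round, 28 mm diameter, 28 mm tall, from 85 to 113 mm above the bench (the outer knob's top is at 82 mm); this point is 106 mm above the bench.
- pointer_tip (a point): Tip of the red pointer needle (3 mm wide), axes as the jig's, 91.5 mm above the bench, 27 mm to jig +x of the block's middle, just above its top edge; its post at jig x = 66 mm. Moved only by the inner knob; starts at jig y = -56 mm, 28 to 50 mm to +y of the pocket. It is level with the line when both have the same jig y; short means the line is on its -y side.
- glue: Bystander: yellow glue bottle, 60 mm diameter, 170 mm tall, origin under its centre.
- tin: Bystander: green tin, 80 mm diameter, 90 mm tall, origin under its centre.
- walnut: Bystander: walnut offcut 140 x 50 x 25 mm lying flat, origin under its centre.
- tape: Bystander: blue tape ring, 90 mm diameter, 24 mm tall, origin under its centre.
- driver: Bystander: screwdriver 200 mm long lying on the bench along its x.
- roller: Bystander: brass roller ring, 48 mm diameter, 16 mm tall, origin under its centre.

How it is judged:
By the outcome, as a careful person would: the job done as asked, in the order asked, and still so for the second after the job is handed in, with the robot touching nothing.
It also fails if it takes over 72 s, if anything falls off the work surface, if the arm or the gripper's body presses on something with over 40 N, if the wrist force passes 120 N, or if a joint passes its speed limit or range.

ROBOT

A 6-joint arm with a two-finger parallel gripper is mounted at the origin on the work surface. World frame = base frame: x ahead of the robot, y to its left, z up, the work surface at z = 0. Lengths are in m, angles in degrees, forces in N, time in s.
With the tool pointing down it reaches from about 0.25 to 0.725 m from the base axis. Payload 9.7 kg.
Tool frame: the origin (TCP) lies on the centre line of the jaws, within the pads' length; the fingertips stand 19 mm ahead of it and the grasp point (between the pads) is the TCP (bot.tcp_to_tips is the z of the fingertips in the tool frame, in m); z points along the fingers, y is the line along which they close (so a half turn about z gives the same grasp; the last joint's range is limited). The gripper opens to 85 mm and grips with 20 to 120 N. Pads are 22 mm wide; open, the fingers measure 114 mm over their backs; the gripper's body (76 mm by 85 mm) begins 54 mm behind the grasp point. The pads swing forward as they close: fully open they stand 13 mm farther back than shut.
Start: joints at [72.536, 4.979, 10.078, 95.1, 0, 90], TCP at [0.165, 0.525, 0.218] pointing down, gripper open.
Joint ranges: [-179.16, 179.16], [-48.56, 103.87], [-65.8, 70.77], [-126.05, 130.52], [-82.76, 87.17], [-180, 180]. Speed limits (degrees/s): [127.2, 127.2, 147.25, 180, 180, 180].

INTERFACE

Orientations are given as [roll, pitch, yaw] about the fixed x, y, z axes, in that order (R = Rz(yaw) Ry(pitch) Rx(roll)).
In Python, from workcell import bot gives the robot as it stands. The module is installed in compiled form; this text tells all that it offers.
- The arm moves only by the tool play_rows, never from a script. Its argument "increments" is a list of rows, each an object with "slide": the shift along the tool's x, y, z in mm, a list of three; "angular": the turn, a rotation vector about the tool's x, y, z in degrees, a list of three; "claw": the opening, from -1 (shut) to 1 (fully open). In form: [{"slide": [x, y, z], "angular": [rx, ry, rz], "claw": claw}, ...]. A call has 1 to 8 rows; each row shifts and turns the commanded pose from where the row before left it, along the tool's axes as they then stand; what a row does not reach is not made up. A row lasts 1/10 s, in which the tool goes at most 50 mm and 8.59 degrees, less where a joint would pass 70% of its speed; a pose out of reach is approached as far as the arm can. A call is refused whole if a number of a shift passes 50 or a number of a turn 8.59, either way. A call with a gripper value outside its range is refused whole. The fingers move at their own pace and stop on an object; "squeeze" is the grip in N (left out, the last holds). Time passes only in rows, so rows that do not move let the fingers close. It gives the time, the measured TCP pose, the force, the opening and the grip force at its end, in the units of the state.
- bot.get_obs(): the state, without advancing time (a new reading comes with each control period).
- bot.camera(name): name is "side" or "top" or "wrist"; returns the picture (480x640x3 uint8, red, green, blue); there is no depth.
- bot.camera_info(name): a dict with "fovy" (degrees; the focal length in pixels is half the picture's height over the tangent of half this angle, whatever the lens; pixels are square), "cx", "cy" (the principal point, pixels), "R" (3x3) and "t" (3): a world point X has camera coordinates R X + t. Camera axes: x right, y down, z forward; pixel columns grow to the right and rows downward; lengths in m; the calibration is good to about 2 mm. A picture is of the moment at which its call begins: read the wrist's pose just before it. camera_info takes no time and is no camera call; for the wrist camera it gives the pose at the moment of the call.
- bot.job_done(): hands the job in; it is judged then, once.
The state is a dict: "time": time; "q": joint angles; "qd": joint speeds; "joint_efforts": joint torques, N m; "ee_pos": TCP position; "tcp_rot": TCP orientation; "wrist_force": force on the tool from outside, world axes, zero at the start; "torque": the same for the moment, N m; "opening": finger opening in m; "grasp_force": force on a finger pad.
Only numpy, scipy, OpenCV 4.12 (cv2) and the standard library are available. Lean on these libraries where they do the work, as an engineer would, in place of code of your own. Each camera call takes 0.05 s, during which the arm holds its last target. There are 200 camera calls.

## Working session

There is one attempt and no reset: what is moved stays moved. The work goes in short steps, Python scripts to look and compute and a tool call to move; the robot and the scene stay as the last step left them, time stands still between calls to the robot, and variables do not carry over. Pictures are saved under pics/ and viewed, at most 10 in all, crops included, and the job is handed in when it is done.

Besides the shell and the picture viewer there is one more tool, called after ">>>" as name(argument=value, ...), one argument or row to a line, values as JSON. play_rows: Moves the arm, as the interface text tells. Its arguments: {"type":"object","properties":{"increments":{"type":"array"},"squeeze":{"type":"number"}},"required":["increments"]}

```bash
mkdir -p pics; cat > h.py <<'E'
import numpy as np, cv2
from workcell import bot
def snap(n,f):
    i=bot.camera_info(n); im=bot.camera(n); cv2.imwrite('pics/'+f,cv2.cvtColor(im,cv2.COLOR_RGB2BGR)); return im,i
def K(i):
    f=240/np.tan(np.radians(i['fovy'])/2); return f,i['cx'],i['cy']
def ray(i,u,v,z):
    f,cx,cy=K(i); R=np.array(i['R']);t=np.array(i['t']); d=R.T@np.array([(u-cx)/f,(v-cy)/f,1]); c=-R.T@t
    return c+d*(z-c[2])/d[2]
def proj(i,X):
    f,cx,cy=K(i); p=np.array(i['R'])@np.array(X)+np.array(i['t']); return f*p[0]/p[2]+cx,f*p[1]/p[2]+cy
E
python3 - <<'E'
from h import *
o=bot.get_obs(); print(o)
for n in['top','side','wrist']:
    im,i=snap(n,n+'0.png'); print(n,i)
E
```

```text
{'time': 0.0, 'q': array([7.25355996e+01, 5.01077256e+00, 1.00310215e+01, 9.50980590e+01,
       1.09803073e-03, 8.99999985e+01]), 'qd': array([ 0.04030365, -0.02995509,  0.08984653, -0.05285989,  0.01182242,
        0.01838017]), 'joint_efforts': array([-1.49419238e-04, -5.20390928e+01,  4.64798641e+01,  1.64635474e-02,
       -1.45087442e-04,  6.87947107e-06]), 'ee_pos': array([0.16497943, 0.52440282, 0.21705547]), 'tcp_rot': array([-1.79922190e+02, -1.09803175e-03,  1.62535600e+02]), 'wrist_force': array([ 0.24504861, -0.52104978,  0.59318166]), 'torque': array([0.0103471 , 0.04407207, 0.06357828]), 'grasp_force': 0.0, 'opening': 0.08543116369140324}
top {'fovy': 51.26162517801919, 'cx': 327.3442946574239, 'cy': 236.16436052291257, 'R': array([[ 2.08753537e-02, -9.99772382e-01,  4.40489085e-03],
       [-9.77715019e-01, -2.13349628e-02, -2.08849614e-01],
       [ 2.08896054e-01,  5.30816131e-05, -9.77937849e-01]]), 't': array([-0.03466514,  0.55820149,  1.02336007])}
side {'fovy': 50.04049409283085, 'cx': 320.2639015220167, 'cy': 233.1798390147139, 'R': array([[-0.98913168, -0.14697503,  0.00410589],
       [-0.10294873,  0.67235982, -0.73303058],
       [ 0.10497656, -0.72548647, -0.68018329]]), 't': array([0.53180975, 0.14571407, 0.95056077])}
wrist {'fovy': 64.62077523643931, 'cx': 315.52213000738504, 'cy': 242.09813070334636, 'R': array([[ 0.30048896,  0.95378409, -0.00151212],
       [ 0.91095755, -0.28652603,  0.29674767],
       [ 0.28259994, -0.09054688, -0.95495473]]), 't': array([-0.54981222, -0.03788152,  0.37896436])}
```

View pics/top0.png

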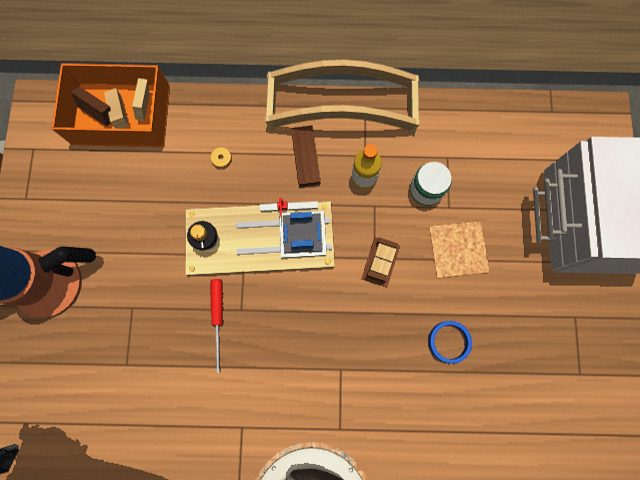

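View pics/side0.png

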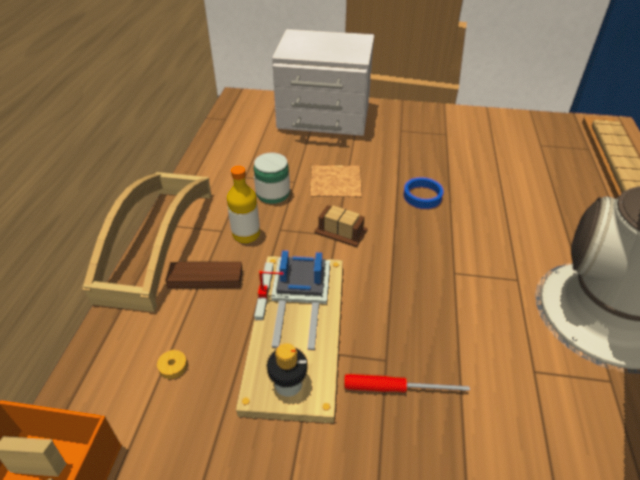

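```bash
python3 - <<'E'
from h import *
i=bot.camera_info('top')
def s(n,pts,z):
    P=np.array([ray(i,u,v,z)[:2] for u,v in pts]); print(n,P.round(4).tolist(),P.mean(0).round(4))
s('jig',[(187,210),(331,203),(334,264),(187,275)],.022)
s('mat',[(430,224),(482,222),(489,273),(437,277)],.004)
s('block top',[(376,244),(399,248),(391,280),(368,276)],.048)
s('knobs',[(200,233)],.113)
s('bot: glue',[(365,183)],.0); s('tin',[(431,184)],.09);s('tape',[(450,342)],.012); s('walnut',[(306,156)],.025);s('driver',[(217,280),(218,372)],.01)
print(proj(i,[.165,.525,.2]),proj(i,[0,0,0]))
c=cv2.imread('pics/top0.png')[180:300,170:500]
cv2.imwrite('pics/c1.png',cv2.resize(c,(792,288),interpolation=cv2.INTER_CUBIC))
E
```

```text
jig [[0.6203, 0.2959], [0.6439, -0.0294], [0.5041, -0.0388], [0.4726, 0.2841]] [0.5602 0.128 ]
mat [[0.6042, -0.2572], [0.6115, -0.3766], [0.494, -0.3872], [0.4824, -0.2702]] [ 0.548  -0.3228]
block top [[0.546, -0.1292], [0.5382, -0.1792], [0.4679, -0.1614], [0.4755, -0.112]] [ 0.5069 -0.1454]
knobs [[0.5482, 0.2389]] [0.5482 0.2389]
bot: glue [[0.7004, -0.1081]] [ 0.7004 -0.1081]
tin [[0.6717, -0.2432]] [ 0.6717 -0.2432]
tape [[0.3405, -0.2931]] [ 0.3405 -0.2931]
walnut [[0.7545, 0.0305]] [0.7545 0.0305]
driver [[0.4644, 0.2201], [0.2673, 0.2048]] [0.3659 0.2124]
(np.float64(5.244098172487725), np.float64(435.67572886682785)) (np.float64(310.39964418936347), np.float64(509.01853830890013))
```

View pics/c1.png

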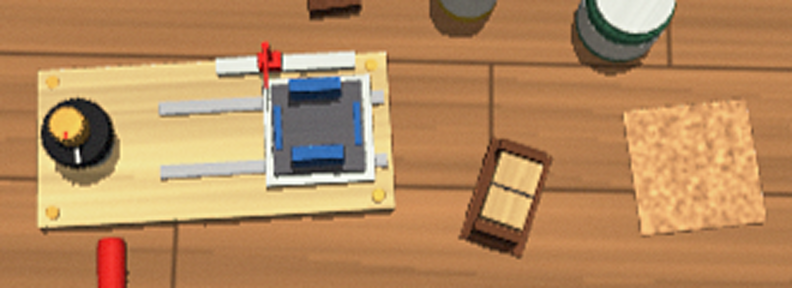

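The top view shows the jig on the left (corners about (187,210)–(334,264), knob at (202,235)), the caddy with the block at (383,262), and the mat at (460,249). The side view agrees with it. I'm turning the wrist and going above the caddy.

>>> play_rows(
  increments=[
    {"slide": [0, 0, 0], "angular": [0, 0, 8], "claw": 1},
    {"slide": [0, 0, 0], "angular": [0, 0, 8], "claw": 1},
    {"slide": [0, 0, 0], "angular": [0, 0, 8], "claw": 1},
    {"slide": [0, 0, 0], "angular": [0, 0, 8], "claw": 1},
    {"slide": [0, 0, 0], "angular": [0, 0, 8], "claw": 1},
    {"slide": [0, 0, 0], "angular": [0, 0, 8], "claw": 1},
    {"slide": [0, 0, 0], "angular": [0, 0, 8], "claw": 1},
    {"slide": [0, 0, 0], "angular": [0, 0, 8], "claw": 1},
  ],
)

```text
time: 0.95
ee_pos: [0.165, 0.5245, 0.2175]
tcp_rot: [-180.0, 0.0, 98.2]
wrist_force: [-0.5, -0.4, 0.6]
opening: 0.0855
grasp_force: 0.0
```

>>> play_rows(
  increments=[
    {"slide": [0, 0, 0], "angular": [0, 0, 8], "claw": 1},
    {"slide": [0, 0, 0], "angular": [0, 0, 8], "claw": 1},
    {"slide": [0, 0, 0], "angular": [0, 0, 8], "claw": 1},
    {"slide": [0, 0, 0], "angular": [0, 0, 8], "claw": 1},
    {"slide": [0, 0, 0], "angular": [0, 0, 8], "claw": 1},
    {"slide": [0, 0, 0], "angular": [0, 0, 8], "claw": 1},
    {"slide": [0, 0, 0], "angular": [0, 0, 8], "claw": 1},
    {"slide": [0, 0, 0], "angular": [0, 0, 8], "claw": 1},
  ],
)

```text
time: 1.75
ee_pos: [0.3147, 0.4342, 0.2177]
tcp_rot: [-172.6, 2.2, 50.0]
wrist_force: [0.3, 1.8, 0.6]
opening: 0.0852
grasp_force: 0.0
```

>>> play_rows(
  increments=[
    {"slide": [0, 0, 0], "angular": [0, 0, 8], "claw": 1},
    {"slide": [0, 0, 0], "angular": [0, 0, 8], "claw": 1},
    {"slide": [0, 0, 0], "angular": [0, 0, 8], "claw": 1},
    {"slide": [0, 0, 0], "angular": [0, 0, 8], "claw": 1},
    {"slide": [0, 0, 0], "angular": [0, 0, 8], "claw": 1},
    {"slide": [0, 0, 0], "angular": [0, 0, 8], "claw": 1},
    {"slide": [0, 0, 0], "angular": [0, 0, 0], "claw": 1},
  ],
)

```text
time: 2.45
ee_pos: [0.4338, 0.2516, 0.2185]
tcp_rot: [-166.1, 11.0, 22.0]
wrist_force: [-0.4, 1.4, 0.4]
opening: 0.0854
grasp_force: 0.0
```

>>> play_rows(
  increments=[
    {"slide": [30, 35, 0], "angular": [0, 0, 0], "claw": 1},
    {"slide": [30, 35, 0], "angular": [0, 0, 0], "claw": 1},
    {"slide": [30, 35, 0], "angular": [0, 0, 0], "claw": 1},
    {"slide": [30, 35, 0], "angular": [0, 0, 0], "claw": 1},
    {"slide": [30, 35, 0], "angular": [0, 0, 0], "claw": 1},
    {"slide": [30, 35, 0], "angular": [0, 0, 0], "claw": 1},
    {"slide": [30, 35, 0], "angular": [0, 0, 0], "claw": 1},
    {"slide": [30, 35, 0], "angular": [0, 0, 0], "claw": 1},
  ],
)

```text
time: 3.25
ee_pos: [0.7285, 0.0964, 0.1121]
tcp_rot: [-166.1, 10.9, 22.4]
wrist_force: [1.5, 0.7, 0.5]
opening: 0.0853
grasp_force: 0.0
```

>>> play_rows(
  increments=[
    {"slide": [30, 35, 0], "angular": [0, 0, 0], "claw": 1},
    {"slide": [30, 35, 0], "angular": [0, 0, 0], "claw": 1},
    {"slide": [30, 35, 0], "angular": [0, 0, 0], "claw": 1},
    {"slide": [30, 35, 0], "angular": [0, 0, 0], "claw": 1},
    {"slide": [30, 35, 0], "angular": [0, 0, 0], "claw": 1},
    {"slide": [30, 35, 0], "angular": [0, 0, 0], "claw": 1},
    {"slide": [0, 0, 0], "angular": [0, 0, 0], "claw": 1},
    {"slide": [0, 0, 0], "angular": [0, 0, 0], "claw": 1},
  ],
)

```text
time: 4.05
ee_pos: [0.8325, -0.0218, -0.0058]
tcp_rot: [-169.1, 3.6, 20.7]
wrist_force: [-0.8, 0.2, 0.2]
opening: 0.0855
grasp_force: 0.0
```

```bash
python3 - <<'E'
from h import *
o=bot.get_obs(); print(o['time'],o['ee_pos'],o['tcp_rot'],o['q'],bot.tcp_to_tips)
im,i=snap('wrist','w1.png'); np.save('w1.npy',i,allow_pickle=True)
print(ray(i,320,240,0), -np.array(i['R']).T@i['t'], proj(i,[.507,-.145,.048]))
E
```

```text
4.05 [ 0.83247184 -0.02180185 -0.00581065] [-169.09354662    3.56152875   20.74310737] [ -4.48287995  64.69498481  70.69136404 103.8864494    8.34685344
 154.53748497] 0.019
[ 0.86324966 -0.01345135  0.        ] [ 0.92288428 -0.01874872  0.14153072] (np.float64(306.71134554728707), np.float64(815.5867905691567))
```

View pics/w1.png

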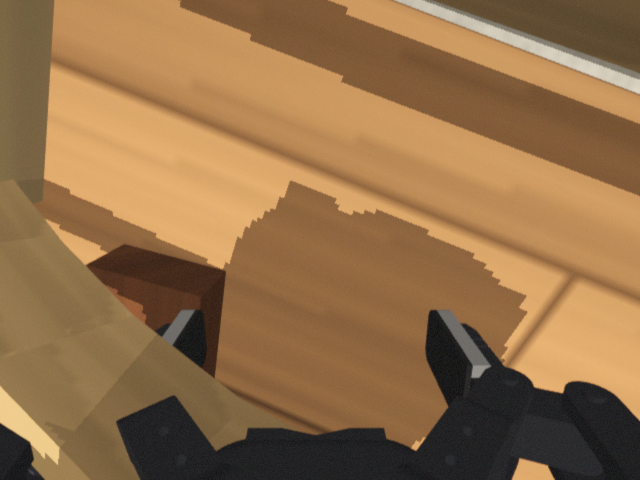

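```bash
python3 - <<'E'
from h import *
a,_=snap('top','t1.png'); b,_=snap('side','s1.png')
A=cv2.resize(a[40:340,240:480],(400,500)); B=cv2.resize(b[100:400,80:320],(400,500))
cv2.imwrite('pics/c2.png',cv2.cvtColor(np.hstack([A,B]),cv2.COLOR_RGB2BGR)); print(bot.get_obs()['ee_pos'],bot.get_obs()['wrist_force'])
E
```

```text
[ 0.8332059  -0.02081632 -0.00366213] [ 0.12097325 -0.67919914  0.29511291]
```

View pics/c2.png

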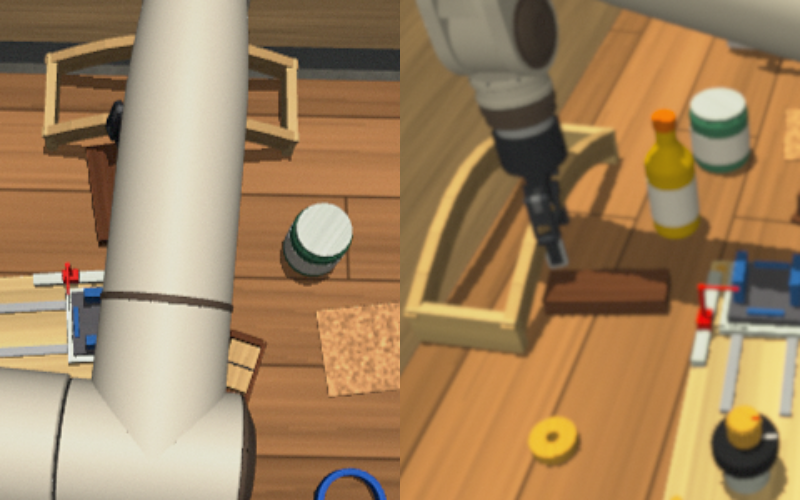

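The top and side views show nothing displaced: walnut, glue and tin are where they were. The wrist joint hit its range because its sign is the opposite of what I assumed, so the tool wandered. I'm backing out along the same path, with a planner and step-by-step checks.

```bash
cat >> h.py <<'E'
from scipy.spatial.transform import Rotation as Ro
def plan(steps):
    "steps: (pos, rpy or None); prints tool-frame totals of successive moves: shift at old axes, then turn"
    o=bot.get_obs(); p=np.array(o['ee_pos']); r=Ro.from_euler('xyz',o['tcp_rot'],degrees=True)
    print('t',round(o['time'],2),'p',p.round(4),'rpy',np.round(o['tcp_rot'],2),'q',np.round(o['q'],1))
    for q,e in steps:
        print('slide',(r.inv().apply(np.array(q)-p)*1000).round(1),end=' '); p=np.array(q)
        if e is not None:
            n=Ro.from_euler('xyz',e,degrees=True); print('turn',np.degrees((r.inv()*n).as_rotvec()).round(2),end=''); r=n
        print()
E
python3 - <<'E'
from h import *
plan([((.7285,.0964,.112),None),((.4338,.2516,.2185),(180,0,40))])
E
```

```text
t 4.2 p [ 0.8332 -0.0208 -0.0037] rpy [-169.17    3.4    20.82] q [ -4.4  64.6  70.7 103.9   8.3 154.5]
slide [ -63.  -165.2  -82.6] 
slide [-226.2 -262.9  -44.7] turn [-11.29   1.55 -19.44]
```

>>> play_rows(
  increments=[
    {"slide": [-6, -15, -12], "angular": [0, 0, 0], "claw": 1},
    {"slide": [-8, -21, -12], "angular": [0, 0, 0], "claw": 1},
    {"slide": [-8, -21, -12], "angular": [0, 0, 0], "claw": 1},
    {"slide": [-8, -21, -12], "angular": [0, 0, 0], "claw": 1},
    {"slide": [-8, -21, -10], "angular": [0, 0, 0], "claw": 1},
    {"slide": [-8, -21, -10], "angular": [0, 0, 0], "claw": 1},
  ],
)

```text
time: 4.8
ee_pos: [0.7573, 0.0634, 0.0891]
tcp_rot: [-169.2, 3.4, 20.8]
wrist_force: [0.4, -0.3, 0.7]
opening: 0.0853
grasp_force: 0.0
```

>>> play_rows(
  increments=[
    {"slide": [-10, -25, -20], "angular": [0, 0, 0], "claw": 1},
    {"slide": [-15, -25, -20], "angular": [0, 0, 0], "claw": 1},
    {"slide": [-20, -25, -15], "angular": [0, 0, 0], "claw": 1},
    {"slide": [-25, -25, -10], "angular": [0, 0, 0], "claw": 1},
    {"slide": [-30, -20, -10], "angular": [0, 0, 0], "claw": 1},
    {"slide": [-30, -15, -10], "angular": [0, 0, 0], "claw": 1},
    {"slide": [0, 0, 0], "angular": [0, 0, 0], "claw": 1},
  ],
)

```text
time: 5.5
ee_pos: [0.5988, 0.1286, 0.2087]
tcp_rot: [-169.2, 3.2, 20.9]
wrist_force: [-0.5, -0.2, 0.8]
opening: 0.0854
grasp_force: 0.0
```

```bash
python3 - <<'E'
from h import *
o=bot.get_obs()
plan([(o['ee_pos'],(180,0,20.8)),((.43,0.0,.22),(180,0,166)),((.45,-.13,.22),None)])
E
```

```text
t 5.5 p [0.5988 0.1286 0.2087] rpy [-169.21    3.16   20.87] q [  7.4  19.6  25.5 101.5   9.8 166.3]
slide [0. 0. 0.] turn [-10.79   3.15  -0.23]
slide [-203.5   60.3  -11.3] turn [   0.     0.  -145.2]
slide [ -50.9 -121.3   -0. ]
```

>>> play_rows(
  increments=[
    {"slide": [0, 0, 0], "angular": [-5.4, 1.6, 0], "claw": 1},
    {"slide": [0, 0, 0], "angular": [-5.4, 1.6, 0], "claw": 1},
    {"slide": [-40, 12, -2], "angular": [0, 0, 0], "claw": 1},
    {"slide": [-40, 12, -2], "angular": [0, 0, 0], "claw": 1},
    {"slide": [-40, 12, -2], "angular": [0, 0, 0], "claw": 1},
    {"slide": [-40, 12, -2], "angular": [0, 0, 0], "claw": 1},
    {"slide": [-40, 12, -2], "angular": [0, 0, 0], "claw": 1},
    {"slide": [0, 0, 0], "angular": [0, 0, 0], "claw": 1},
  ],
)

```text
time: 6.3
ee_pos: [0.4327, -0.0003, 0.2164]
tcp_rot: [180.0, 0.1, 20.4]
wrist_force: [0.8, 0.0, 0.0]
opening: 0.0855
grasp_force: 0.0
```

>>> play_rows(
  increments=[
    {"slide": [0, 0, 0], "angular": [0, 0, -8], "claw": 1},
    {"slide": [0, 0, 0], "angular": [0, 0, -8], "claw": 1},
    {"slide": [0, 0, 0], "angular": [0, 0, -8], "claw": 1},
    {"slide": [0, 0, 0], "angular": [0, 0, -8], "claw": 1},
    {"slide": [0, 0, 0], "angular": [0, 0, -8], "claw": 1},
    {"slide": [0, 0, 0], "angular": [0, 0, -8], "claw": 1},
    {"slide": [0, 0, 0], "angular": [0, 0, -8], "claw": 1},
    {"slide": [0, 0, 0], "angular": [0, 0, -8], "claw": 1},
  ],
)

```text
time: 7.1
ee_pos: [0.4357, 0.0017, 0.2149]
tcp_rot: [-179.8, 0.1, 84.8]
wrist_force: [0.9, -0.3, -0.6]
opening: 0.0855
grasp_force: 0.0
```

>>> play_rows(
  increments=[
    {"slide": [0, 0, 0], "angular": [0, 0, -8], "claw": 1},
    {"slide": [0, 0, 0], "angular": [0, 0, -8], "claw": 1},
    {"slide": [0, 0, 0], "angular": [0, 0, -8], "claw": 1},
    {"slide": [0, 0, 0], "angular": [0, 0, -8], "claw": 1},
    {"slide": [0, 0, 0], "angular": [0, 0, -8], "claw": 1},
    {"slide": [0, 0, 0], "angular": [0, 0, -8], "claw": 1},
    {"slide": [0, 0, 0], "angular": [0, 0, -8], "claw": 1},
    {"slide": [0, 0, 0], "angular": [0, 0, -8], "claw": 1},
  ],
)

```text
time: 7.9
ee_pos: [0.4357, 0.0017, 0.2149]
tcp_rot: [-179.8, -0.2, 148.8]
wrist_force: [0.1, -0.5, 0.3]
opening: 0.085
grasp_force: 0.0
```

>>> play_rows(
  increments=[
    {"slide": [0, 0, 0], "angular": [0, 0, -8.5], "claw": 1},
    {"slide": [0, 0, 0], "angular": [0, 0, -8.5], "claw": 1},
    {"slide": [-20, -30, 0], "angular": [0, 0, 0], "claw": 1},
    {"slide": [-20, -30, 0], "angular": [0, 0, 0], "claw": 1},
    {"slide": [-20, -30, 0], "angular": [0, 0, 0], "claw": 1},
    {"slide": [-20, -30, 0], "angular": [0, 0, 0], "claw": 1},
    {"slide": [0, 0, 0], "angular": [0, 0, 0], "claw": 1},
    {"slide": [0, 0, 0], "angular": [0, 0, 0], "claw": 1},
  ],
)

```text
time: 8.7
ee_pos: [0.4828, -0.1352, 0.2143]
tcp_rot: [-179.9, -0.3, 165.4]
wrist_force: [0.5, 0.4, -0.1]
opening: 0.0855
grasp_force: 0.0
```

```bash
python3 - <<'E'
from h import *
plan([((.507,-.145,.22),(180,0,166))])
im,i=snap('wrist','w2.png'); np.save('w2.npy',i,allow_pickle=True)
print(proj(i,[.507,-.145,.048]))
E
```

```text
t 8.7 p [ 0.4828 -0.1352  0.2143] rpy [-179.88   -0.27  165.39] q [-15.6  -1.5   3.1  94.8  -0.1  -1. ]
slide [-25.9  -3.3  -5.8] turn [-0.12 -0.27 -0.61]
(np.float64(311.79735016832), np.float64(245.1602219132206))
```

View pics/w2.png

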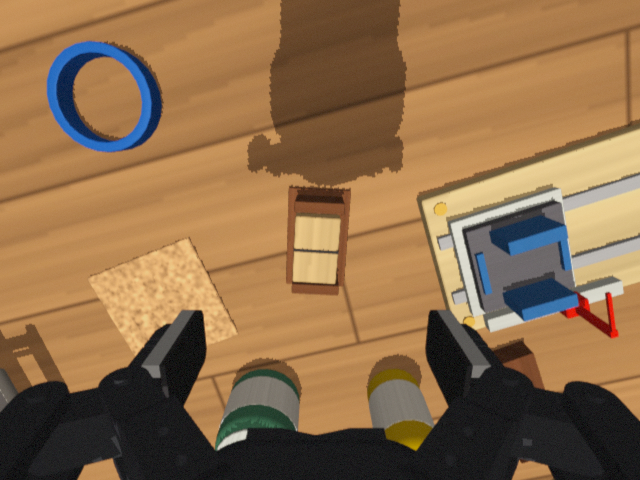

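The wrist view shows the block top between about (295,214), (340,217), (336,286) and (293,283), with the mat to the lower left and the jig on the right.

```bash
python3 - <<'E'
from h import *
i=np.load('w2.npy',allow_pickle=True).item()
g=lambda u,v,z: ray(i,u,v,z)[:2].round(4)
c=[g(u,v,.048) for u,v in[(295,214),(340,217),(336,286),(293,283)]]
d=(c[2]+c[3]-c[0]-c[1])/2; e=(c[1]+c[2]-c[0]-c[3])/2
print('block',np.mean(c,0),'len',np.linalg.norm(d),np.linalg.norm(e),'yaw',np.degrees(np.arctan2(d[1],d[0])),np.degrees(np.arctan2(e[1],e[0]))-90,'line',(g(294,250,.048)+g(338,252,.048))/2)
print('mat',[g(*p,.004) for p in[(187,238),(90,277),(236,330)]],'c',(g(90,277,.004)+g(236,330,.004))/2)
a,b=g(418,198,.022),g(640,122,.022); d=b-a; print('jig corner',a,'yaw',np.degrees(np.arctan2(-d[0],d[1])))
plan([((*np.mean(c,0),.12),(180,0,166)),((*np.mean(c,0),.034),None)])
E
```

```text
block [ 0.513175 -0.142775] len 0.06487915689957756 0.03943405888315329 yaw -16.98261220684242 -18.71062807248667 line [ 0.51325 -0.14275]
mat [array([ 0.4813, -0.2685]), array([ 0.4957, -0.3808]), array([ 0.5928, -0.2533])] c [ 0.54425 -0.31705]
jig corner [ 0.4954 -0.0406] yaw 4.968498300763953
t 8.75 p [ 0.4826 -0.1347  0.2145] rpy [-179.88   -0.25  165.44] q [-15.5  -1.5   3.   94.8  -0.1  -1. ]
slide [-32.1   0.   94.3] turn [-0.12 -0.25 -0.56]
slide [ 0. -0. 86.]
```

>>> play_rows(
  increments=[
    {"slide": [-16, 0, 20], "angular": [0, 0, 2.9], "claw": 1},
    {"slide": [-16, 0, 34], "angular": [0, 0, 0], "claw": 1},
    {"slide": [0, 0, 40], "angular": [0, 0, 0], "claw": 1},
    {"slide": [0, 0, 30], "angular": [0, 0, 0], "claw": 1},
    {"slide": [0, 0, 25], "angular": [0, 0, 0], "claw": 1},
    {"slide": [0, 0, 20], "angular": [0, 0, 0], "claw": 1},
    {"slide": [0, 0, 10], "angular": [0, 0, 0], "claw": 1},
    {"slide": [0, 0, 0], "angular": [0, 0, 0], "claw": 1},
  ],
)

```text
time: 9.55
ee_pos: [0.5117, -0.1431, 0.0345]
tcp_rot: [-179.9, -0.3, 162.6]
wrist_force: [-0.4, 0.0, 0.7]
opening: 0.0856
grasp_force: 0.0
```

>>> play_rows(
  increments=[
    {"slide": [0, 0, 0], "angular": [0, 0, 0], "claw": -1},
    {"slide": [0, 0, 0], "angular": [0, 0, 0], "claw": -1},
    {"slide": [0, 0, 0], "angular": [0, 0, 0], "claw": -1},
    {"slide": [0, 0, 0], "angular": [0, 0, 0], "claw": -1},
    {"slide": [0, 0, 0], "angular": [0, 0, 0], "claw": -1},
    {"slide": [0, 0, 0], "angular": [0, 0, 0], "claw": -1},
    {"slide": [0, 0, 0], "angular": [0, 0, 0], "claw": -1},
    {"slide": [0, 0, 0], "angular": [0, 0, 0], "claw": -1},
  ],
  squeeze=35,
)

```text
time: 10.35
ee_pos: [0.5122, -0.1443, 0.0352]
tcp_rot: [-179.9, -0.2, 162.5]
wrist_force: [-0.7, -0.1, -0.9]
opening: -0.0
grasp_force: 0.0
```

```bash
python3 - <<'E'
from h import *
i=bot.camera_info('side'); print(proj(i,bot.get_obs()['ee_pos']))
a,_=snap('wrist','w3.png'); b,_=snap('side','s3.png')
A=cv2.resize(a[120:480,160:480],(400,450)); B=cv2.resize(b[70:340,240:480],(400,450))
cv2.imwrite('pics/c3.png',cv2.cvtColor(np.hstack([A,B]),cv2.COLOR_RGB2BGR)); print(bot.get_obs()['opening'])
E
```

```text
(np.float64(342.332390919629), np.float64(219.04317969273447))
0.0002037029243001386
```

View pics/c3.png

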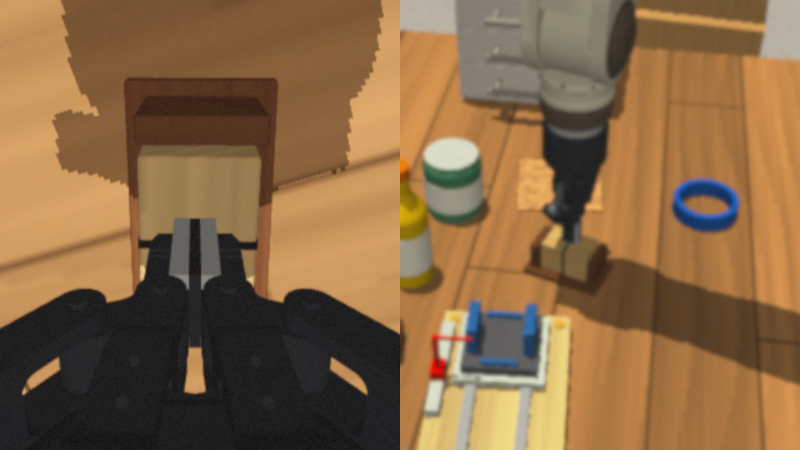

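The closed fingertips sit just above the block top, so real heights are roughly 30 mm higher than the readings suggest. A light touch on the block top will calibrate it.

>>> play_rows(
  increments=[
    {"slide": [0, 0, 1], "angular": [0, 0, 0], "claw": -1},
    {"slide": [0, 0, 1], "angular": [0, 0, 0], "claw": -1},
  ],
)

```text
time: 10.65
ee_pos: [0.5124, -0.1443, 0.0345]
tcp_rot: [-179.9, -0.2, 162.5]
wrist_force: [-7.4, 1.2, 18.1]
opening: 0.0003
grasp_force: 9.1
```

```bash
python3 - <<'E'
from h import *
o=bot.get_obs(); print(o['ee_pos'],o['wrist_force'])
# mat corners / block in w2 : fit camera shift (dx,dy,dz) so known sizes come out
i=np.load('w2.npy',allow_pickle=True).item(); R=np.array(i['R']); C=-R.T@i['t']; print('cam rel tcp',C-np.array([.4828,-.1352,.2143]))
im=cv2.imread('pics/w2.png'); cv2.imwrite('pics/c4.png',cv2.resize(im[170:350,80:640],(800,257),interpolation=cv2.INTER_CUBIC))
# tip height from side picture: project candidate heights
s=bot.camera_info('side'); t=bot.camera_info('top')
for z in(.016,.03,.04,.05,.06): print(z,np.round(proj(s,[.512,-.144,z]),1),np.round(proj(t,[.512,-.144,z]),1))
E
```

```text
[ 0.5123504  -0.1442802   0.03451314] [-7.42730161  1.2431587  18.08074207]
cam rel tcp [-0.0726888   0.01969552  0.1554874 ]
0.016 [342.1 225.9] [381.2 261.9]
0.03 [342.3 221. ] [381.9 260.9]
0.04 [342.5 217.4] [382.4 260.2]
0.05 [342.6 213.8] [383.  259.4]
0.06 [342.8 210.2] [383.5 258.6]
```

>>> play_rows(
  increments=[
    {"slide": [0, 0, -5], "angular": [0, 0, 0], "claw": 1},
    {"slide": [0, 0, 0], "angular": [0, 0, 0], "claw": 1},
    {"slide": [0, 0, 0], "angular": [0, 0, 0], "claw": 1},
    {"slide": [0, 0, 0], "angular": [0, 0, 0], "claw": 1},
    {"slide": [0, 0, 0], "angular": [0, 0, 0], "claw": 1},
    {"slide": [0, 0, 0], "angular": [0, 0, 0], "claw": 1},
  ],
)

```text
time: 11.25
ee_pos: [0.5121, -0.1442, 0.038]
tcp_rot: [-179.9, -0.3, 162.5]
wrist_force: [0.6, -0.7, 0.8]
opening: 0.0849
grasp_force: 0.0
```

>>> play_rows(
  increments=[
    {"slide": [0, 0, 10], "angular": [0, 0, 0], "claw": 1},
    {"slide": [0, 0, 10], "angular": [0, 0, 0], "claw": 1},
    {"slide": [0, 0, 8], "angular": [0, 0, 0], "claw": 1},
    {"slide": [0, 0, 6], "angular": [0, 0, 0], "claw": 1},
    {"slide": [0, 0, 0], "angular": [0, 0, 0], "claw": -1},
    {"slide": [0, 0, 0], "angular": [0, 0, 0], "claw": -1},
    {"slide": [0, 0, 0], "angular": [0, 0, 0], "claw": -1},
    {"slide": [0, 0, 0], "angular": [0, 0, 0], "claw": -1},
  ],
)

```text
time: 12.05
ee_pos: [0.5125, -0.1444, 0.0049]
tcp_rot: [-179.9, -0.2, 162.5]
wrist_force: [-0.1, 0.2, -1.1]
opening: 0.0394
grasp_force: 36.5
```

>>> play_rows(
  increments=[
    {"slide": [0, 0, 0], "angular": [0, 0, 0], "claw": -1},
    {"slide": [0, 0, 0], "angular": [0, 0, 0], "claw": -1},
  ],
)

```text
time: 12.25
ee_pos: [0.5125, -0.1444, 0.0048]
tcp_rot: [-179.9, -0.2, 162.5]
wrist_force: [1.0, -0.8, 4.2]
opening: 0.0392
grasp_force: 37.0
```

>>> play_rows(
  increments=[
    {"slide": [0, 0, -10], "angular": [0, 0, 0], "claw": -1},
    {"slide": [0, 0, -20], "angular": [0, 0, 0], "claw": -1},
    {"slide": [0, 0, -30], "angular": [0, 0, 0], "claw": -1},
    {"slide": [0, 0, -10], "angular": [0, 0, 0], "claw": -1},
    {"slide": [-21, -40, 0], "angular": [0, 0, 0], "claw": -1},
    {"slide": [-22, -40, 0], "angular": [0, 0, 0], "claw": -1},
    {"slide": [-21, -40, 0], "angular": [0, 0, 0], "claw": -1},
    {"slide": [-22, -40, 0], "angular": [0, 0, 0], "claw": -1},
  ],
)

```text
time: 13.05
ee_pos: [0.5463, -0.3242, 0.0739]
tcp_rot: [-179.9, -0.3, 162.6]
wrist_force: [1.5, 0.3, 0.1]
opening: 0.0394
grasp_force: 36.6
```

>>> play_rows(
  increments=[
    {"slide": [0, 0, 0], "angular": [0, 0, 0], "claw": -1},
    {"slide": [0, 0, 25], "angular": [0, 0, 0], "claw": -1},
    {"slide": [0, 0, 20], "angular": [0, 0, 0], "claw": -1},
    {"slide": [0, 0, 15], "angular": [0, 0, 0], "claw": -1},
    {"slide": [0, 0, 5], "angular": [0, 0, 0], "claw": -1},
    {"slide": [0, 0, 0], "angular": [0, 0, 0], "claw": -1},
  ],
)

```text
time: 13.65
ee_pos: [0.5458, -0.3222, 0.0087]
tcp_rot: [-179.9, -0.3, 162.6]
wrist_force: [0.6, 0.1, -0.6]
opening: 0.0395
grasp_force: 36.6
```

>>> play_rows(
  increments=[
    {"slide": [0, 0, 3], "angular": [0, 0, 0], "claw": -1},
    {"slide": [0, 0, 2], "angular": [0, 0, 0], "claw": -1},
    {"slide": [0, 0, 0], "angular": [0, 0, 0], "claw": -1},
  ],
)

```text
time: 13.95
ee_pos: [0.5463, -0.3227, 0.0047]
tcp_rot: [-179.8, -0.2, 162.5]
wrist_force: [0.6, 0.3, -0.2]
opening: 0.0397
grasp_force: 36.6
```

>>> play_rows(
  increments=[
    {"slide": [0, 0, 2], "angular": [0, 0, 0], "claw": -1},
    {"slide": [0, 0, 0], "angular": [0, 0, 0], "claw": -1},
  ],
)

```text
time: 14.15
ee_pos: [0.546, -0.3227, 0.0022]
tcp_rot: [-179.9, -0.2, 162.5]
wrist_force: [-0.3, -0.3, -0.3]
opening: 0.0394
grasp_force: 36.6
```

>>> play_rows(
  increments=[
    {"slide": [0, 0, 1.5], "angular": [0, 0, 0], "claw": -1},
    {"slide": [0, 0, 0], "angular": [0, 0, 0], "claw": -1},
  ],
)

```text
time: 14.35
ee_pos: [0.5461, -0.3228, 0.0009]
tcp_rot: [-179.8, -0.2, 162.5]
wrist_force: [-0.7, -0.2, -0.0]
opening: 0.0394
grasp_force: 36.7
```

>>> play_rows(
  increments=[
    {"slide": [0, 0, 1], "angular": [0, 0, 0], "claw": -1},
    {"slide": [0, 0, 0], "angular": [0, 0, 0], "claw": -1},
  ],
)

```text
time: 14.55
ee_pos: [0.5462, -0.3228, 0.0009]
tcp_rot: [-179.8, -0.2, 162.5]
wrist_force: [-3.3, 1.1, 6.8]
opening: 0.0395
grasp_force: 37.4
```

>>> play_rows(
  increments=[
    {"slide": [0, 0, -1], "angular": [0, 0, 0], "claw": 1},
    {"slide": [0, 0, 0], "angular": [0, 0, 0], "claw": 1},
    {"slide": [0, 0, 0], "angular": [0, 0, 0], "claw": 1},
    {"slide": [0, 0, 0], "angular": [0, 0, 0], "claw": 1},
    {"slide": [0, 0, -10], "angular": [0, 0, 0], "claw": 1},
    {"slide": [0, 0, -30], "angular": [0, 0, 0], "claw": 1},
    {"slide": [0, 0, -35], "angular": [0, 0, 0], "claw": 1},
    {"slide": [0, 0, -5], "angular": [0, 0, 0], "claw": 1},
  ],
)

```text
time: 15.35
ee_pos: [0.5483, -0.3237, 0.0865]
tcp_rot: [-179.8, 0.1, 162.5]
wrist_force: [-0.2, 0.4, 0.5]
opening: 0.0852
grasp_force: 0.0
```

>>> play_rows(
  increments=[
    {"slide": [0, 0, 0], "angular": [0, 0, -8], "claw": 1},
    {"slide": [0, 0, 0], "angular": [0, 0, -8], "claw": 1},
    {"slide": [0, 0, 0], "angular": [0, 0, -8], "claw": 1},
    {"slide": [0, 0, 0], "angular": [0, 0, -8], "claw": 1},
    {"slide": [0, 0, 0], "angular": [0, 0, -8], "claw": 1},
    {"slide": [0, 0, 0], "angular": [0, 0, -8], "claw": 1},
    {"slide": [0, 0, 0], "angular": [0, 0, -8], "claw": 1},
    {"slide": [0, 0, 0], "angular": [0, 0, -8], "claw": 1},
  ],
)

```text
time: 16.15
ee_pos: [0.5464, -0.3226, 0.0809]
tcp_rot: [179.8, -0.2, -133.1]
wrist_force: [0.9, 0.5, -0.3]
opening: 0.0853
grasp_force: 0.0
```

>>> play_rows(
  increments=[
    {"slide": [0, 0, 0], "angular": [0, 0, -8], "claw": 1},
    {"slide": [0, 0, 0], "angular": [0, 0, -8], "claw": 1},
    {"slide": [0, 0, 0], "angular": [0, 0, -8], "claw": 1},
    {"slide": [0, 0, 0], "angular": [0, 0, -2], "claw": 1},
    {"slide": [0, 0, 0], "angular": [0, 0, 0], "claw": 1},
  ],
)

```text
time: 16.65
ee_pos: [0.5464, -0.3226, 0.0809]
tcp_rot: [179.8, -0.1, -107.4]
wrist_force: [-0.5, 0.6, -0.5]
opening: 0.0853
grasp_force: 0.0
```

```bash
python3 - <<'E'
from h import *
plan([((.5462,-.3228,.001),(180,0,252.5))])
im,i=snap('wrist','w5.png'); np.save('w5.npy',i,allow_pickle=True)
t,_=snap('top','t5.png')
A=cv2.resize(im[100:480],(560,333)); B=cv2.resize(t[200:300,400:520],(240,200),interpolation=cv2.INTER_CUBIC)
c=np.zeros((333,800,3),np.uint8); c[:,:560]=A; c[:200,560:]=B
cv2.imwrite('pics/c5.png',cv2.cvtColor(c,cv2.COLOR_RGB2BGR))
E
```

```text
t 16.65 p [ 0.5464 -0.3226  0.0809] rpy [ 1.7976e+02 -1.5000e-01 -1.0745e+02] q [ -30.5   16.2    7.9   81.9   -0.2 -103. ]
slide [ 0.1 -0.2 79.9] turn [ 0.24 -0.15  0.05]
```

View pics/c5.png

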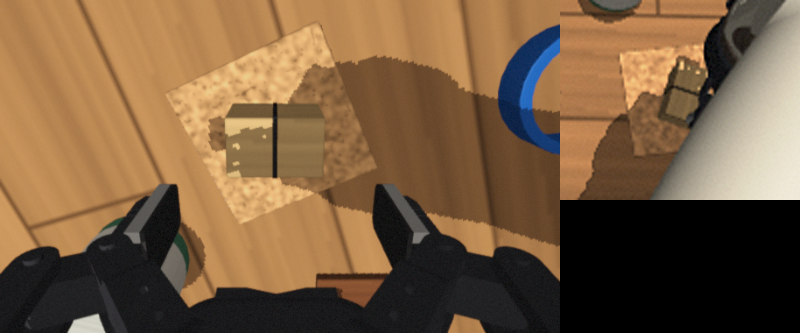

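The block stands upright on the mat with its line centred between the fingers (crop x about 275, tips at 165 and 385). I'm descending to grip its ends and checking the wrist-camera calibration from the known block.

>>> play_rows(
  increments=[
    {"slide": [0, 0, 30], "angular": [0, 0, 0], "claw": 1},
    {"slide": [0, 0, 20], "angular": [0, 0, 0], "claw": 1},
    {"slide": [0, 0, 10], "angular": [0, 0, 0], "claw": 1},
    {"slide": [0, 0, 0], "angular": [0, 0, 0], "claw": 1},
  ],
)

```text
time: 17.15
ee_pos: [0.5454, -0.3222, 0.0194]
tcp_rot: [179.6, -0.1, -107.5]
wrist_force: [-0.4, 0.7, -1.2]
opening: 0.0857
grasp_force: 0.0
```

```bash
python3 - <<'E'
from h import *
i=np.load('w5.npy',allow_pickle=True).item()
s=640/560
# observed full px: line top centre, top-face corners, mat corners
ob={'line':(314,270),'topL':(257,239),'topR':(369,237)}
p=np.array([.5462,-.3228,.044]); a=np.radians(162.5); ux=np.array([np.cos(a),np.sin(a),0]); uy=np.array([-np.sin(a),np.cos(a),0])
for b in(0,.0325):
    j=dict(i); j['t']=np.array(i['t'])-np.array(i['R'])@[0,0,b]
    print(b,'line',np.round(proj(j,p),1),[np.round(proj(j,p+x*.031*ux+y*.02*uy),1).tolist() for x in(-1,1) for y in(-1,1)])
    # mat corners: px
    P=[ray(j,u*s,100+v*s,.004)[:2] for u,v in[(165,94),(318,24),(376,168),(241,222)]]
    print(' mat',np.mean(P,0).round(4),[round(np.linalg.norm(P[k]-P[k-1]),4) for k in range(4)])
E
```

```text
0 line [315.2 269.5] [[259.6, 303.1], [256.3, 234.1], [370.7, 302.9], [374.0, 234.0]]
 mat [ 0.5473 -0.3202] [np.float64(0.1165), np.float64(0.1172), np.float64(0.1159), np.float64(0.1147)]
0.0325 line [315.  250.6] [[266.5, 280.3], [264.0, 219.4], [363.4, 280.2], [365.9, 219.4]]
 mat [ 0.5505 -0.3098] [np.float64(0.1328), np.float64(0.1336), np.float64(0.1321), np.float64(0.1308)]
```

>>> play_rows(
  increments=[
    {"slide": [0, 0, 10], "angular": [0, 0, 0], "claw": 1},
    {"slide": [0, 0, 8], "angular": [0, 0, 0], "claw": 1},
    {"slide": [0, 0, 0], "angular": [0, 0, 0], "claw": -1},
    {"slide": [0, 0, 0], "angular": [0, 0, 0], "claw": -1},
    {"slide": [0, 0, 0], "angular": [0, 0, 0], "claw": -1},
    {"slide": [0, 0, 0], "angular": [0, 0, 0], "claw": -1},
  ],
)

```text
time: 17.75
ee_pos: [0.5462, -0.3228, 0.0032]
tcp_rot: [179.8, -0.2, -107.5]
wrist_force: [0.7, 0.0, -0.6]
opening: 0.0614
grasp_force: 39.5
```

```bash
python3 - <<'E'
from h import *
o=bot.get_obs(); print(o['opening'],o['grasp_force'],o['wrist_force'])
# enlarged jig pocket from w2 (first look above), and the same from the top camera
a=cv2.imread('pics/w2.png')[170:350,410:630]; b=cv2.imread('pics/t1.png')
A=cv2.resize(a,None,fx=3.6,fy=3.3,interpolation=cv2.INTER_CUBIC); print(A.shape); cv2.imwrite('pics/c6.png',A)
plan([((.5462,-.3228,.11),None),((.55,-.1,.11),(180,0,185)),((.56,.034,.11),None)])
E
```

```text
0.06141664057953237 39.5076709985733 [ 0.66134577  0.0045733  -0.59679974]
(594, 792, 3)
t 17.75 p [ 0.5462 -0.3228  0.0032] rpy [ 1.7979e+02 -1.5000e-01 -1.0747e+02] q [ -30.5   17.8    1.1   73.5   -0.2 -103. ]
slide [   0.3    0.4 -106.8] 
slide [-213.7   63.2   -0.3] turn [ 0.1  -0.26 67.53]
slide [-21.6 132.6   0. ]
```

View pics/c6.png

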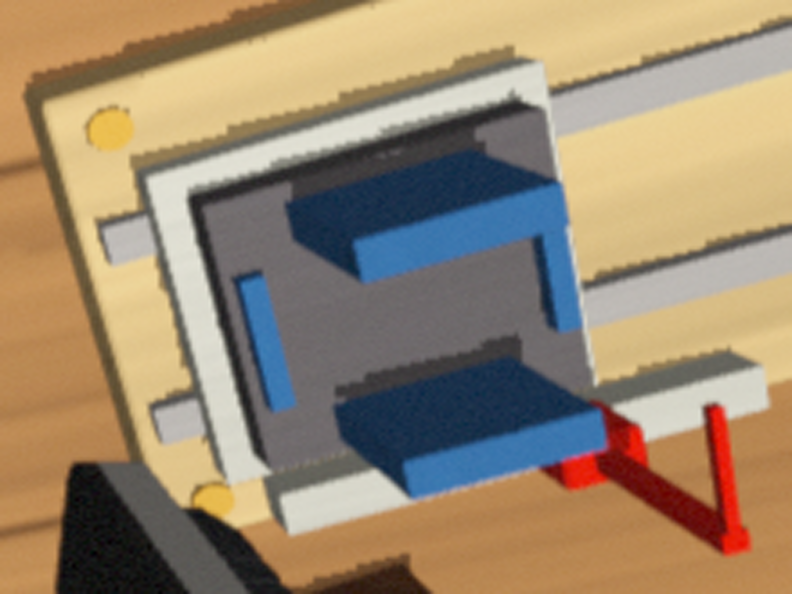

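The enlarged pocket view shows the fence tops centred near crop (461,233) and (508,452), and the red needle tip near (713,408). I'm computing the pocket pose.

```bash
python3 - <<'E'
from h import *
i=np.load('w2.npy',allow_pickle=True).item()
F=lambda x,y:(410+x/3.6,170+y/3.3)
t=bot.camera_info('top')
for b in(0,.008):
    j=dict(i); j['t']=np.array(i['t'])-np.array(i['R'])@[0,0,b]
    g=lambda x,y,z: ray(j,*F(x,y),z)[:2]
    n=[g(*p,.084) for p in[(355,240),(562,185),(567,228),(360,281)]]; f=[g(*p,.084) for p in[(407,460),(605,405),(607,447),(412,497)]]
    cn,cf=np.mean(n,0),np.mean(f,0); d=cf-cn
    P=(cn+cf)/2; l=((n[1]-n[0])+(f[1]-f[0]))/2
    print(b,'pocket',P.round(4),'gap',np.linalg.norm(d).round(4),'len',np.linalg.norm(l).round(4),'yaw',np.degrees(np.arctan2(d[1],d[0])).round(2),np.degrees(np.arctan2(-l[0],l[1])).round(2))
    tip=g(713,408,.0915); print('tip',tip.round(4))
    y=np.radians(5); print('tip rel pocket jig',(np.array([[np.cos(y),np.sin(y)],[-np.sin(y),np.cos(y)]])@(tip-P)).round(4))
    k=g(25,95,.022); print('corner',k, 'jig org', (k-np.array([[np.cos(y),-np.sin(y)],[np.sin(y),np.cos(y)]])@[-.075,-.165]).round(4))
print('top: fences',[ray(t,u,v,.084)[:2].round(4) for u,v in[(170+315/2.4,180+83/2.4),(170+317/2.4,180+152/2.4)]])
print('gold knob', ray(t,170+69/2.4,180+126/2.4,.113), 'black', ray(t,170+78/2.4,180+133/2.4,.082))
E
```

```text
0 pocket [0.5679 0.0338] gap 0.061 len 0.0449 yaw 5.09 4.0
tip [0.5927 0.0775]
tip rel pocket jig [0.0286 0.0414]
corner [ 0.49585167 -0.04172306] jig org [0.5562 0.1292]
0.008 pocket [0.5723 0.038 ] gap 0.0627 len 0.0462 yaw 5.09 4.0
tip [0.598  0.0831]
tip rel pocket jig [0.0295 0.0427]
corner [ 0.49782392 -0.0400259 ] jig org [0.5582 0.1309]
top: fences [array([0.5993, 0.0339]), array([0.5369, 0.0301])]
gold knob [0.54921549 0.24151781 0.113     ] black [0.54976089 0.2412837  0.082     ]
```

>>> play_rows(
  increments=[
    {"slide": [0, 0, -20], "angular": [0, 0, 0], "claw": -1},
    {"slide": [0, 0, -40], "angular": [0, 0, 0], "claw": -1},
    {"slide": [0, 0, -40], "angular": [0, 0, 0], "claw": -1},
    {"slide": [0, 0, -10], "angular": [0, 0, 0], "claw": -1},
  ],
)

```text
time: 18.15
ee_pos: [0.5482, -0.3235, 0.1183]
tcp_rot: [-179.9, -0.2, -107.5]
wrist_force: [0.4, -0.7, -0.1]
opening: 0.0615
grasp_force: 39.6
```

>>> play_rows(
  increments=[
    {"slide": [-40, 12, 0], "angular": [0, 0, 0], "claw": -1},
    {"slide": [-40, 12, 0], "angular": [0, 0, 0], "claw": -1},
    {"slide": [-40, 12, 0], "angular": [0, 0, 0], "claw": -1},
    {"slide": [-40, 12, 0], "angular": [0, 0, 0], "claw": -1},
    {"slide": [-40, 12, 0], "angular": [0, 0, 0], "claw": -1},
    {"slide": [-40, 12, 0], "angular": [0, 0, 0], "claw": -1},
    {"slide": [0, 0, 0], "angular": [0, 0, 0], "claw": -1},
  ],
)

```text
time: 18.85
ee_pos: [0.5497, -0.0679, 0.1123]
tcp_rot: [179.7, -0.1, -107.2]
wrist_force: [0.7, -0.6, -0.2]
opening: 0.0612
grasp_force: 39.5
```

>>> play_rows(
  increments=[
    {"slide": [0, 0, 0], "angular": [0, 0, 8.5], "claw": -1},
    {"slide": [0, 0, 0], "angular": [0, 0, 8.5], "claw": -1},
    {"slide": [0, 0, 0], "angular": [0, 0, 8.5], "claw": -1},
    {"slide": [0, 0, 0], "angular": [0, 0, 8.5], "claw": -1},
    {"slide": [0, 0, 0], "angular": [0, 0, 8.5], "claw": -1},
    {"slide": [0, 0, 0], "angular": [0, 0, 8.5], "claw": -1},
    {"slide": [0, 0, 0], "angular": [0, 0, 8.5], "claw": -1},
    {"slide": [0, 0, 0], "angular": [0, 0, 8], "claw": -1},
  ],
)

```text
time: 19.65
ee_pos: [0.5498, -0.0726, 0.1121]
tcp_rot: [-180.0, -0.3, -175.3]
wrist_force: [0.1, -0.7, -0.8]
opening: 0.0613
grasp_force: 39.5
```

```bash
cat > fen.py <<'E'
from h import *
def fences(im,i,show=True):
    hsv=cv2.cvtColor(im,cv2.COLOR_RGB2HSV); m=cv2.inRange(hsv,(98,120,125),(118,255,255))
    n,l,s,c=cv2.connectedComponentsWithStats(m); out=[]
    for k in range(1,n):
        if s[k,4]<150: continue
        ys,xs=np.where(l==k); r=cv2.minAreaRect(np.column_stack([xs,ys]).astype(np.float32))
        P=np.array([ray(i,u,v,.084)[:2] for u,v in cv2.boxPoints(r)])
        e=P[1]-P[0],P[2]-P[1]; L=max(e,key=np.linalg.norm); w=min(np.linalg.norm(x) for x in e)
        yaw=np.degrees(np.arctan(-L[0]/L[1]))
        out.append(P.mean(0)); 
        if show: print('blue',s[k,4],c[k].round(1),'rectC',P.mean(0).round(4),'L',round(np.linalg.norm(L),4),'w',round(w,4),'yaw',yaw.round(2))
    return out
E
python3 - <<'E'
from fen import *
plan([((.568,.033,.118),(180,0,185))])
im,i=snap('wrist','w6.png'); np.save('w6.npy',i,allow_pickle=True); fences(im,i)
print('w2'); fences(cv2.cvtColor(cv2.imread('pics/w2.png'),cv2.COLOR_BGR2RGB),np.load('w2.npy',allow_pickle=True).item())
E
```

```text
t 19.65 p [ 0.5498 -0.0726  0.1121] rpy [-179.95   -0.3  -175.34] q [ -7.5   5.1  -1.5  83.7  -0.1 -12.1]
slide [-26.7 103.7  -6.1] turn [-0.05 -0.3  -0.34]
blue 2213 [520.3 276.4] rectC [0.5508 0.0336] L 0.0456 w 0.0389 yaw 3.84
blue 442 [426.1 290.1] rectC [ 0.5529 -0.0136] L 0.0263 w 0.0051 yaw -85.97
blue 253 [490.1 367.1] rectC [0.5967 0.0301] L 0.0168 w 0.0066 yaw 4.68
w2
blue 2998 [99.  94.8] rectC [ 0.3532 -0.259 ] L 0.0709 w 0.0706 yaw -60.93
blue 992 [543.1 242.8] rectC [0.546  0.0308] L 0.0451 w 0.0381 yaw -7.06
blue 274 [483.9 273.7] rectC [ 0.5549 -0.0134] L 0.036 w 0.0052 yaw -85.49
blue 645 [549.8 307. ] rectC [0.5982 0.0355] L 0.0454 w 0.0114 yaw 3.84
```

```bash
python3 - <<'E'
from fen import *
for n,px in(('w6',(426.1,290.1)),('w2',(483.9,273.7))):
    i=np.load(n+'.npy',allow_pickle=True).item(); p=ray(i,*px,.053)[:2]; print(n,'lip',p.round(4),'pocket',(p+[-.0031,.0359]).round(4))
i=np.load('w6.npy',allow_pickle=True).item()
im=cv2.cvtColor(cv2.imread('pics/w6.png'),cv2.COLOR_BGR2RGB)
# near-fence: top face is the brightest blue; list brightness levels
hsv=cv2.cvtColor(im,cv2.COLOR_RGB2HSV); m=cv2.inRange(hsv,(98,120,60),(118,255,255)); v=hsv[...,2][m>0]; print(np.histogram(v,bins=10))
for lo in(150,165,175,185):
    mm=cv2.inRange(hsv,(98,120,lo),(118,255,255)); k,l,s,c=cv2.connectedComponentsWithStats(mm)
    for q in range(1,k):
        if s[q,4]>150:
            ys,xs=np.where(l==q); P=np.array([ray(i,a,b,.084)[:2] for a,b in cv2.boxPoints(cv2.minAreaRect(np.column_stack([xs,ys]).astype(np.float32)))])
            print(lo,s[q],c[q].round(1),P.mean(0).round(4),[round(np.linalg.norm(P[z]-P[z-1]),4) for z in(0,1)])
# block held: dark line & its top location in wrist view
e=bot.get_obs()['ee_pos']; print('line pred',np.round(proj(i,[e[0],e[1],e[2]+.0408]),1))
E
```

```text
w6 lip [ 0.5655 -0.0027] pocket [0.5624 0.0332]
w2 lip [ 0.5702 -0.0024] pocket [0.5671 0.0335]
(array([ 234, 3749,  174,  101,   83,   62,   89,  111,  192, 2461]), array([ 61. ,  74.3,  87.6, 100.9, 114.2, 127.5, 140.8, 154.1, 167.4,
       180.7, 194. ]))
150 [ 472  260   89   68 2158] [520.3 276.5] [0.5506 0.0335] [np.float64(0.0478), np.float64(0.0386)]
150 [420 269  14  46 421] [426.2 290.5] [ 0.5532 -0.0135] [np.float64(0.0051), np.float64(0.0258)]
150 [475 364  30  10 215] [490.5 367.4] [0.597  0.0299] [np.float64(0.0059), np.float64(0.0163)]
165 [ 472  261   89   67 2077] [520.8 276.8] [0.5513 0.0342] [np.float64(0.0383), np.float64(0.0452)]
165 [420 269  14  45 412] [426.3 290.5] [ 0.5529 -0.0135] [np.float64(0.0051), np.float64(0.0252)]
165 [475 364  29  10 190] [490.2 367.2] [0.597  0.0296] [np.float64(0.0059), np.float64(0.0157)]
175 [ 473  261   88   67 2013] [520.7 276.7] [0.5512 0.0344] [np.float64(0.0383), np.float64(0.0447)]
175 [420 269  13  45 389] [426.3 290.3] [ 0.553  -0.0135] [np.float64(0.0049), np.float64(0.025)]
175 [475 365  29   8 157] [490.7 367.5] [0.597  0.0296] [np.float64(0.0046), np.float64(0.0157)]
185 [ 473  262   88   18 1471] [516.6 270.3] [0.5377 0.0312] [np.float64(0.0095), np.float64(0.0447)]
185 [421 270  12  43 360] [426.3 290.4] [ 0.5529 -0.0135] [np.float64(0.0047), np.float64(0.0241)]
185 [533 282  16  45 345] [540.2 304.3] [0.5556 0.0482] [np.float64(0.0044), np.float64(0.0264)]
line pred [314.4 352.6]
```

>>> play_rows(
  increments=[
    {"slide": [-9, 35, 0], "angular": [0, 0, 0], "claw": -1},
    {"slide": [-9, 35, 0], "angular": [0, 0, 0], "claw": -1},
    {"slide": [-9, 34, 0], "angular": [0, 0, 0], "claw": -1},
    {"slide": [0, 0, 0], "angular": [0, 0, 0], "claw": -1},
    {"slide": [0, 0, 0], "angular": [0, 0, 0], "claw": -1},
  ],
)

```text
time: 20.2
ee_pos: [0.5676, 0.0341, 0.112]
tcp_rot: [-179.9, -0.3, -174.8]
wrist_force: [-0.7, -0.3, -0.8]
opening: 0.0612
grasp_force: 39.6
```

```bash
python3 - <<'E'
from fen import *
plan([((.568,.0335,.055),(180,0,-175.3))])
im,i=snap('wrist','w7.png'); np.save('w7.npy',i,allow_pickle=True); fences(im,i)
hsv=cv2.cvtColor(im,cv2.COLOR_RGB2HSV); m=cv2.inRange(hsv,(98,120,182),(118,255,255))
k,l,s,c=cv2.connectedComponentsWithStats(m)
for q in range(1,k):
    if s[q,4]>100: print(s[q],c[q].round(1),ray(i,*c[q],.084).round(4),ray(i,*c[q],.053).round(4))
E
```

```text
t 20.2 p [0.5676 0.0341 0.112 ] rpy [-179.94   -0.31 -174.77] q [ 3.5  7.   0.6 83.9 -0.1 -1.8]
slide [-0.6 -0.6 56.9] turn [-0.07 -0.31  0.53]
```

>>> play_rows(
  increments=[
    {"slide": [0, -0.5, 15], "angular": [0, 0, 0], "claw": -1},
    {"slide": [0, 0, 15], "angular": [0, 0, 0], "claw": -1},
    {"slide": [0, 0, 15], "angular": [0, 0, 0], "claw": -1},
    {"slide": [0, 0, 10], "angular": [0, 0, 0], "claw": -1},
    {"slide": [0, 0, 0], "angular": [0, 0, 0], "claw": -1},
    {"slide": [0, 0, 0], "angular": [0, 0, 0], "claw": -1},
  ],
)

```text
time: 20.85
ee_pos: [0.5674, 0.0333, 0.0571]
tcp_rot: [-180.0, -0.3, -175.0]
wrist_force: [1.6, 0.3, -1.2]
opening: 0.0613
grasp_force: 39.5
```

>>> play_rows(
  increments=[
    {"slide": [0, 0, 2], "angular": [0, 0, 0], "claw": -1},
    {"slide": [0, 0, 2], "angular": [0, 0, 0], "claw": -1},
    {"slide": [0, 0, 1], "angular": [0, 0, 0], "claw": -1},
    {"slide": [0, 0, 0], "angular": [0, 0, 0], "claw": -1},
  ],
)

```text
time: 21.25
ee_pos: [0.5675, 0.0334, 0.0523]
tcp_rot: [-180.0, -0.3, -175.0]
wrist_force: [0.3, 0.1, -1.1]
opening: 0.0611
grasp_force: 39.5
```

>>> play_rows(
  increments=[
    {"slide": [0, 0, 1], "angular": [0, 0, 0], "claw": -1},
    {"slide": [0, 0, 1], "angular": [0, 0, 0], "claw": -1},
    {"slide": [0, 0, 0], "angular": [0, 0, 0], "claw": -1},
  ],
)

```text
time: 21.55
ee_pos: [0.5674, 0.0334, 0.0502]
tcp_rot: [-180.0, -0.3, -175.0]
wrist_force: [-0.4, -0.7, -1.5]
opening: 0.0613
grasp_force: 39.5
```

>>> play_rows(
  increments=[
    {"slide": [0, 0, 1], "angular": [0, 0, 0], "claw": -1},
    {"slide": [0, 0, 1], "angular": [0, 0, 0], "claw": -1},
    {"slide": [0, 0, 0], "angular": [0, 0, 0], "claw": -1},
  ],
)

```text
time: 21.85
ee_pos: [0.5673, 0.0334, 0.0481]
tcp_rot: [-180.0, -0.3, -175.0]
wrist_force: [-0.3, -0.4, -1.7]
opening: 0.0614
grasp_force: 39.5
```

Inside the lips with no resistance. I'm lowering the last millimetre, releasing and lifting off.

>>> play_rows(
  increments=[
    {"slide": [0, 0, 1], "angular": [0, 0, 0], "claw": -1},
    {"slide": [0, 0, 0], "angular": [0, 0, 0], "claw": -1},
  ],
)

```text
time: 22.05
ee_pos: [0.5675, 0.0334, 0.0473]
tcp_rot: [-180.0, -0.3, -175.0]
wrist_force: [-0.3, 0.6, 0.6]
opening: 0.0612
grasp_force: 39.5
```

>>> play_rows(
  increments=[
    {"slide": [0, 0, 0], "angular": [0, 0, 0], "claw": 0.8},
    {"slide": [0, 0, 0], "angular": [0, 0, 0], "claw": 0.8},
    {"slide": [0, 0, 0], "angular": [0, 0, 0], "claw": 0.8},
    {"slide": [0, 0, 0], "angular": [0, 0, 0], "claw": 0.8},
  ],
)

```text
time: 22.45
ee_pos: [0.5675, 0.0334, 0.0473]
tcp_rot: [-180.0, -0.3, -175.0]
wrist_force: [-0.0, 0.1, 0.8]
opening: 0.0769
grasp_force: 0.0
```

>>> play_rows(
  increments=[
    {"slide": [0, 0, -20], "angular": [0, 0, 0], "claw": 0.8},
    {"slide": [0, 0, -40], "angular": [0, 0, 0], "claw": 1},
    {"slide": [0, 0, -45], "angular": [0, 0, 0], "claw": 1},
    {"slide": [0, 0, -30], "angular": [0, 0, 0], "claw": 1},
    {"slide": [0, 0, 0], "angular": [0, 0, 0], "claw": 1},
  ],
)

```text
time: 22.95
ee_pos: [0.5698, 0.0337, 0.1874]
tcp_rot: [-179.9, 0.1, -175.0]
wrist_force: [0.8, -0.4, 0.3]
opening: 0.0852
grasp_force: 0.0
```

```bash
python3 - <<'E'
from h import *
i=np.load('w5.npy',allow_pickle=True).item(); p=np.array([.5464,-.3226,.0809])
a=np.radians(-107.45); ty=np.array([np.sin(a),-np.cos(a),0])
for dz in(-.019,-.006,0,.0135,.0265,.0325):
    X=p+[0,0,dz]; print(dz,'px inner faces',np.round(proj(i,X+.0425*ty),0),np.round(proj(i,X-.0425*ty),0),'depth',(np.array(i['R'])@X+i['t'])[2].round(3))
print('seen tips approx', 165*640/560,100+190*640/560, 400*640/560)
im,i=snap('wrist','w8.png'); np.save('w8.npy',i,allow_pickle=True); plan([((.5495,.2415,.17),None)])
t,ti=snap('top','t8.png'); 
E
```

```text
-0.019 px inner faces [400. 283.] [230. 283.] depth 0.189
-0.006 px inner faces [407. 294.] [224. 294.] depth 0.176
0 px inner faces [410. 300.] [221. 300.] depth 0.171
0.0135 px inner faces [417. 314.] [213. 315.] depth 0.158
0.0265 px inner faces [426. 330.] [204. 331.] depth 0.145
0.0325 px inner faces [431. 339.] [200. 339.] depth 0.14
seen tips approx 188.57142857142858 317.1428571428571 457.14285714285717
t 23.0 p [0.5692 0.0336 0.1846] rpy [-1.7995e+02 -4.0000e-02 -1.7497e+02] q [ 3.4  7.2  8.8 91.6 -0.1 -1.6]
slide [  1.3 208.8  14.4]
```

```bash
cat > gap.py <<'E'
from h import *
O=np.array([.5680,.0335]); Y=np.radians(5.0); ex=np.array([np.cos(Y),np.sin(Y)]); ey=np.array([-np.sin(Y),np.cos(Y)])
def rect(im,i,z,xs,ys):
    P=[[proj(i,[*(O+x*ex+y*ey),z]) for x in xs] for y in ys]; m=np.array(P,np.float32)
    return cv2.remap(im,m[...,0],m[...,1],cv2.INTER_LINEAR)
def gap(im,i,s=0.0,verbose=True):
    "s: expected sled shift (m). returns line y, needle y in jig frame relative to O (mm)"
    ys=np.arange(-.012,.012,.0002)+s
    g=rect(im,i,.088,np.arange(-.012,.0121,.001),ys).astype(float).mean(2)
    g=np.median(g,1); b=np.median(g); w=np.clip(b-12-g,0,None)
    line=(w*ys).sum()/max(w.sum(),1e-9)*1000
    xs=np.arange(.02,.07,.001); yn=np.arange(-.02,.09,.0005)
    r=rect(im,i,.0915,xs,yn).astype(float); red=(r[...,0]>110)&(r[...,1]<75)&(r[...,2]<75)
    if verbose:
        print('line',line.round(2),'dark px',int((w>0).sum()),'depth',(b-g.min()).round(0))
        for k in range(0,len(xs),3):
            q=yn[red[:,k]]*1000
            if len(q): print('  x%.0f'%(xs[k]*1000),'y %.1f..%.1f n%d'%(q.min(),q.max(),len(q)))
    return line
E
python3 - <<'E'
from gap import *
im=cv2.cvtColor(cv2.imread('pics/w8.png'),cv2.COLOR_BGR2RGB); gap(im,np.load('w8.npy',allow_pickle=True).item())
print('w2'); im=cv2.cvtColor(cv2.imread('pics/w2.png'),cv2.COLOR_BGR2RGB); gap(im,np.load('w2.npy',allow_pickle=True).item())
E
```

```text
line 3.96 dark px 47 depth 92.0
  x29 y 40.5..43.0 n6
  x32 y 40.0..43.5 n8
  x35 y 26.0..43.0 n8
  x38 y 26.0..43.0 n34
  x41 y 26.0..44.0 n37
  x44 y 26.0..44.0 n37
  x47 y 26.0..44.0 n28
  x50 y 26.5..44.0 n27
  x53 y 34.5..43.0 n8
  x56 y 35.5..43.0 n8
  x59 y 36.0..43.0 n10
  x62 y 37.0..44.0 n11
  x65 y 38.0..44.5 n14
  x68 y 38.5..44.5 n13
w2
line 0.0 dark px 0 depth 3.0
  x20 y 19.5..19.5 n1
  x23 y 19.0..21.0 n5
  x26 y 19.0..23.5 n10
  x29 y 18.5..43.0 n21
  x32 y 3.5..43.0 n46
  x35 y 5.0..43.5 n43
  x38 y 7.0..43.5 n38
  x41 y 18.5..43.5 n18
  x44 y 20.5..43.0 n15
  x47 y 22.5..43.5 n15
  x50 y 24.5..43.0 n14
  x53 y 27.0..43.0 n14
  x56 y 29.0..43.0 n12
  x59 y 31.5..43.0 n8
  x62 y 33.5..43.0 n9
  x65 y 36.0..44.5 n15
  x68 y 38.0..44.5 n14
```

```bash
python3 - <<'E'
from gap import *
im=cv2.cvtColor(cv2.imread('pics/w8.png'),cv2.COLOR_BGR2RGB); i=np.load('w8.npy',allow_pickle=True).item()
ys=np.arange(-.036,.0361,.002); xs=np.arange(-.024,.0241,.006)
g=rect(im,i,.088,xs,ys).astype(float).mean(2); print(xs*1000)
for y,r in zip(ys,g): print(round(y*1000),r.round(0).astype(int))
E
```

```text
[-2.4000000e+01 -1.8000000e+01 -1.2000000e+01 -6.0000000e+00
 -6.9388939e-15  6.0000000e+00  1.2000000e+01  1.8000000e+01
  2.4000000e+01]
-36 [205 209 210 197 189 205 188 175 178]
-34 [107 112 114 109 112 113 109 110 110]
-32 [ 68 118 119 119 118 118 110 110 110]
-30 [ 63 118  98 159 151 136 141 123 109]
-28 [ 73 154 103 177 177 171 166 149 111]
-26 [ 77 107 102 177 175 170 168 148 109]
-24 [ 77 109 103 178 176 172 167 149 109]
-22 [ 75 108 103 177 175 171 167 150  98]
-20 [ 78 107 102 176 176 171 167 138 105]
-18 [ 77 105 103 177 177 171 167 137 104]
-16 [ 78 110 101 177 175 171 167 138 107]
-14 [ 77 109 102 176 176 171 168 137 105]
-12 [ 79 110 102 167 176 170 169 138 102]
-10 [ 77 108 102 167 176 169 167 138 103]
-8 [ 77 109 102 167 175 171 169 138 103]
-6 [ 79 108 103 154 176 170 167 138 103]
-4 [ 75 109 104 153 176 171 168 136 102]
-2 [ 77 107 102  98 175 168 166 136  98]
0 [19 22 20 22 53 53 54 51 93]
2 [ 63  87  80  79 142 143 135 111  95]
4 [ 77 110 103 100 141 170 166 137  93]
6 [ 76 109 104 100 122 170 167 136  98]
8 [ 77 109 103 100 107 170 168 135  97]
10 [ 79 109 103 100 104 171 167 133  93]
12 [ 79 106 104 100 107 170 167 133  97]
14 [ 76 104 104 100 105 170 168 134  95]
16 [ 77 105 104  99 105 171 167 133  92]
18 [ 74 105 105 100 103 171 168 133  90]
20 [ 78 105 105  99 105 171 167 133  91]
22 [ 79 107 106 100 104 170 168 144  84]
24 [ 78 106 104 102 106 170 167 145 105]
26 [ 77 105 105 101 105 170 168 145 106]
28 [ 76 104 104 101 104 171 167 144 105]
30 [ 59 102 100 100 103 160 158 138 105]
32 [ 64  66  68 117 116 118 110 108 105]
34 [ 63  67  68 117 118 114 110 106 104]
36 [ 63  67 106 113 122 123 109 137 135]
```

>>> play_rows(
  increments=[
    {"slide": [0, 42, 3], "angular": [0, 0, 0], "claw": 1},
    {"slide": [0, 42, 3], "angular": [0, 0, 0], "claw": 1},
    {"slide": [0, 42, 3], "angular": [0, 0, 0], "claw": 1},
    {"slide": [0, 42, 3], "angular": [0, 0, 0], "claw": 1},
    {"slide": [1, 41, 2], "angular": [0, 0, 0], "claw": 1},
    {"slide": [0, 0, 0], "angular": [0, 0, 0], "claw": 1},
    {"slide": [0, 0, 0], "angular": [0, 0, 0], "claw": 1},
  ],
)

```text
time: 23.75
ee_pos: [0.5478, 0.2421, 0.1663]
tcp_rot: [-179.9, -0.4, -174.9]
wrist_force: [0.5, -0.4, -0.5]
opening: 0.0851
grasp_force: 0.0
```

```bash
python3 - <<'E'
from h import *
plan([((.5495,.2415,.046),None)])
im,i=snap('wrist','w9.png'); np.save('w9.npy',i,allow_pickle=True)
print('pred brass top px',np.round(proj(i,[.5495,.2415,.113]),1))
# top-disk of brass and black knob: rectify at the disk heights around the expected axis and find the circle
for z,R in((.113,.014),(.082,.030)):
    xs=np.arange(-.045,.0451,.0005); P=np.array([[proj(i,[.5495+x,.2415+y,z]) for y in xs] for x in xs],np.float32)
    r=cv2.remap(im,P[...,0],P[...,1],cv2.INTER_LINEAR); cv2.imwrite('pics/r%d.png'%(z*1000),cv2.cvtColor(r,cv2.COLOR_RGB2BGR))
    g=cv2.GaussianBlur(cv2.cvtColor(r,cv2.COLOR_RGB2GRAY),(5,5),1); k=R/.0005
    c=cv2.HoughCircles(g,cv2.HOUGH_GRADIENT,1,20,param1=80,param2=12,minRadius=int(k*.9),maxRadius=int(k*1.1))
    if c is not None:
        for a in c[0][:4]: print(z,'centre',.5495+(a[1]-90)*.0005,.2415+(a[0]-90)*.0005,'r',a[2]*.0005)
E
```

```text
t 23.75 p [0.5478 0.2421 0.1663] rpy [-179.89   -0.43 -174.85] q [23.8 11.5 11.6 90.6  0.  18.7]
slide [ -2.5  -0.6 120.2] 
pred brass top px [313.6 263.6]
0.082 centre 0.54925 0.24425 r 0.031600002
```

```bash
python3 - <<'E'
from h import *
for z,R in((.113,.014),(.082,.030)):
    r=cv2.cvtColor(cv2.imread('pics/r%d.png'%(z*1000)),cv2.COLOR_BGR2RGB).astype(float)
    gold=((r[...,0]-r[...,2])>70)&(r[...,0]>120) ; blk=r.sum(2)<150
    m=gold if z>.1 else (blk)
    ys,xs=np.where(m); print(z,'mask n',m.sum(),'expected disc',int(np.pi*(R/.0005)**2))
    # extents of the mask in y (columns) and x (rows) through the middle, mm rel. to guess
    if z>.1:
        n,l,s,c=cv2.connectedComponentsWithStats(m.astype(np.uint8)); 
        for k in np.argsort(-s[1:,4])[:3]+1: print(' comp',s[k],'cols mm',(s[k,0]-90)*.5,(s[k,0]+s[k,2]-90)*.5,'rows mm',(s[k,1]-90)*.5,(s[k,1]+s[k,3]-90)*.5)
    for col in(60,75,90,105,120): print(' col',(col-90)*.5,''.join('G' if gold[q,col] else 'B' if blk[q,col] else '.' for q in range(0,181,4)))
    for row in(60,75,90,105,120,140): print(' row',(row-90)*.5,''.join('G' if gold[row,q] else 'B' if blk[row,q] else '.' for q in range(0,181,4)))
E
```

```text
0.113 mask n 22220 expected disc 2463
 comp [    0     0   181   181 19587] cols mm -45.0 45.5 rows mm -45.0 45.5
 comp [  69   63   61   61 2610] cols mm -10.5 20.0 rows mm -13.5 17.0
 comp [49  0  4  8 23] cols mm -20.5 -18.5 rows mm -45.0 -41.0
 col -15.0 .........BBBBBB....B..BB.BB.GGGGGGGGGGGGGGGGGG
 col -7.5 ......BBBBBBBBBB...GG.GGGGG..B.GGGGGGGGGGGGGGG
 col 0.0 .....BB......B...GGGGGGGGGGGGGG.GGGGGGGGGGGGGG
 col 7.5 .....BBBBBBBBB..GGGGGGGGGGGGGGG.GGGGGGGGGGGGGG
 col 15.0 ......BBBBBBBBBBB..GGGGGGGGGGGGGGGGGGGGGGGGGGG
 row -15.0 GGGGGGGGGGGGB.B....B..........BBBBBBB.GGGGGGGG
 row -7.5 GGGGGGGGGGG.B........GGGGGGGGGG.BBBBB.GGGGGGGG
 row 0.0 ..GGGGGGGGGG...B..GGGGGGGGGGGGGGGBBBB.GGGGGGGG
 row 7.5 ..GGGGGGGGGGGG.B.BGGGGGGGGGGGGGGBBBGGGGGGGGGGG
 row 15.0 GGGGGGGGGGGGGGGGGG..B..GGGGGGBGGGGGGGGGGGGGGGG
 row 25.0 GGGGGGGGGGGGGGGGGGGGGGGGGGGGGGGGGGGGGGGGGGGGGG
0.082 mask n 5649 expected disc 11309
 col -15.0 ...........BBBBBBBB.......B.BBBBBB..GGGGGGGGGG
 col -7.5 .........BBBBBBBBBBBB....G.GGGGGG...B.GGGGGGGG
 col 0.0 ........BB.......B...GGGGGGGGGGGGGGGG..GGGGGGG
 col 7.5 .......BBBBBBBBBBB....GGGGGGGGGGGGGGGG.GGGGGGG
 col 15.0 .........BBBBBBBBBBB..GGGGGGGGGGGGGGG.GGGGGGGG
 row -15.0 GGGGGGGGGGGGBBBBBBBBBBB..BBBBBBBBBBBBB.GGGGGGG
 row -7.5 GGGGGGGGGGGBBBBB.BBBB.........BBBBBBBBB.GGGGGG
 row 0.0 GGGGGGGGGG..........G..GGGGGGGG..BBBBBBB.GGGGG
 row 7.5 GGGGGGGGGG.B.......GGGGGGGGGGGGGGG.BBBB.GGGGGG
 row 15.0 GGGGGGGGGGGG.BBBBGGGGGGGGGGGGGGGGG.BBB.GGGGGGG
 row 25.0 GGGGGGGGGGGGGGG...B.GGGGGGGGGGGG.B..GGGGGGGGGG
```

>>> play_rows(
  increments=[
    {"slide": [-2, 4, 20], "angular": [0, 0, 0], "claw": 1},
    {"slide": [0, 0, 30], "angular": [0, 0, 0], "claw": 1},
    {"slide": [0, 0, 30], "angular": [0, 0, 0], "claw": 1},
    {"slide": [0, 0, 20], "angular": [0, 0, 0], "claw": 1},
    {"slide": [0, 0, 3], "angular": [0, 0, 0], "claw": 1},
    {"slide": [0, 0, 3], "angular": [0, 0, 0], "claw": 1},
    {"slide": [0, 0, 3], "angular": [0, 0, 0], "claw": 1},
  ],
)

```text
time: 24.5
ee_pos: [0.5506, 0.2454, 0.0604]
tcp_rot: [-180.0, -0.2, -175.0]
wrist_force: [0.0, -0.4, -0.5]
opening: 0.0857
grasp_force: 0.0
```

>>> play_rows(
  increments=[
    {"slide": [0, 0, 3], "angular": [0, 0, 0], "claw": 1},
    {"slide": [0, 0, 3], "angular": [0, 0, 0], "claw": 1},
    {"slide": [0, 0, 3], "angular": [0, 0, 0], "claw": 1},
    {"slide": [0, 0, 0], "angular": [0, 0, 0], "claw": 1},
  ],
)

```text
time: 24.9
ee_pos: [0.5496, 0.2456, 0.0498]
tcp_rot: [-179.9, -0.3, -175.0]
wrist_force: [-0.6, 0.0, -0.6]
opening: 0.0856
grasp_force: 0.0
```

>>> play_rows(
  increments=[
    {"slide": [0, 0, 3], "angular": [0, 0, 0], "claw": 1},
    {"slide": [0, 0, 0], "angular": [0, 0, 0], "claw": -1},
    {"slide": [0, 0, 0], "angular": [0, 0, 0], "claw": -1},
    {"slide": [0, 0, 0], "angular": [0, 0, 0], "claw": -1},
    {"slide": [0, 0, 0], "angular": [0, 0, 0], "claw": -1},
  ],
  squeeze=45,
)

```text
time: 25.4
ee_pos: [0.5497, 0.2458, 0.0476]
tcp_rot: [-180.0, -0.3, -175.0]
wrist_force: [-2.3, -0.1, 3.1]
opening: 0.0585
grasp_force: 48.6
```

>>> play_rows(
  increments=[
    {"slide": [0, 0, 0], "angular": [0, 0, 4], "claw": -1},
    {"slide": [0, 0, 0], "angular": [0, 0, 7], "claw": -1},
    {"slide": [0, 0, 0], "angular": [0, 0, 7], "claw": -1},
    {"slide": [0, 0, 0], "angular": [0, 0, 7], "claw": -1},
    {"slide": [0, 0, 0], "angular": [0, 0, 7], "claw": -1},
    {"slide": [0, 0, 0], "angular": [0, 0, 7], "claw": -1},
    {"slide": [0, 0, 0], "angular": [0, 0, 7], "claw": -1},
  ],
)

```text
time: 26.1
ee_pos: [0.5503, 0.2477, 0.0476]
tcp_rot: [-180.0, -0.2, 138.8]
wrist_force: [1.7, 10.5, -0.9]
opening: 0.0585
grasp_force: 48.6
```

```bash
python3 - <<'E'
from h import *
o=bot.get_obs(); print(o['tcp_rot'],o['torque'],o['wrist_force'],o['grasp_force'],o['q'])
a,i=snap('top','t10.png'); 
# block's shift seen from the top camera: correlate the block/sled patch with t8
print('pocket px',np.round(proj(i,[.568,.0335,.088]),1))
E
```

```text
[-179.99657784   -0.24206915  138.84162003] [ 2.27268794 -0.4697918   0.26764443] [ 1.72083201 10.45261009 -0.86951737] 48.59902024269104 [24.12862823 12.43105935 -0.38151695 77.29173555  0.21846802 65.2868021 ]
pocket px [300.9 228.5]
```

>>> play_rows(
  increments=[
    {"slide": [0, 0, 0], "angular": [0, 0, 7], "claw": -1},
    {"slide": [0, 0, 0], "angular": [0, 0, 7], "claw": -1},
    {"slide": [0, 0, 0], "angular": [0, 0, 7], "claw": -1},
    {"slide": [0, 0, 0], "angular": [0, 0, 5], "claw": -1},
    {"slide": [0, 0, 0], "angular": [0, 0, 3], "claw": -1},
    {"slide": [0, 0, 0], "angular": [0, 0, 0], "claw": -1},
  ],
)

```text
time: 26.75
ee_pos: [0.5514, 0.2484, 0.0476]
tcp_rot: [180.0, -0.2, 110.0]
wrist_force: [6.3, 13.6, -4.0]
opening: 0.058
grasp_force: 48.8
```

>>> play_rows(
  increments=[
    {"slide": [0, 0, 0], "angular": [0, 0, 0], "claw": 1},
    {"slide": [0, 0, 0], "angular": [0, 0, 0], "claw": 1},
    {"slide": [0, 0, 0], "angular": [0, 0, 0], "claw": 1},
    {"slide": [0, 0, 0], "angular": [0, 0, 0], "claw": 1},
    {"slide": [0, 0, -20], "angular": [0, 0, 0], "claw": 1},
    {"slide": [0, 0, -40], "angular": [0, 0, 0], "claw": 1},
    {"slide": [0, 0, -40], "angular": [0, 0, 0], "claw": 1},
    {"slide": [0, 0, -35], "angular": [0, 0, 0], "claw": 1},
  ],
)

```text
time: 27.55
ee_pos: [0.5503, 0.2456, 0.1843]
tcp_rot: [-179.8, -0.0, 110.0]
wrist_force: [-0.3, -0.5, 0.8]
opening: 0.0856
grasp_force: 0.0
```

>>> play_rows(
  increments=[
    {"slide": [0, 0, 0], "angular": [0, 0, -8], "claw": 1},
    {"slide": [0, 0, 0], "angular": [0, 0, -8], "claw": 1},
    {"slide": [0, 0, 0], "angular": [0, 0, -8], "claw": 1},
    {"slide": [0, 0, 0], "angular": [0, 0, -8], "claw": 1},
    {"slide": [0, 0, 0], "angular": [0, 0, -8], "claw": 1},
    {"slide": [0, 0, 0], "angular": [0, 0, -8], "claw": 1},
    {"slide": [0, 0, 0], "angular": [0, 0, -8], "claw": 1},
    {"slide": [0, 0, 0], "angular": [0, 0, -8], "claw": 1},
  ],
)

```text
time: 28.35
ee_pos: [0.5504, 0.2456, 0.1821]
tcp_rot: [-179.9, -0.3, 174.4]
wrist_force: [-0.6, 0.0, 0.1]
opening: 0.0855
grasp_force: 0.0
```

>>> play_rows(
  increments=[
    {"slide": [0, 0, 0], "angular": [0, 0, -8], "claw": 1},
    {"slide": [0, 0, 0], "angular": [0, 0, -3], "claw": 1},
    {"slide": [0, -45, 0], "angular": [0, 0, 0], "claw": 1},
    {"slide": [0, -45, 0], "angular": [0, 0, 0], "claw": 1},
    {"slide": [0, -45, 0], "angular": [0, 0, 0], "claw": 1},
    {"slide": [0, -45, 0], "angular": [0, 0, 0], "claw": 1},
    {"slide": [0, 0, 0], "angular": [0, 0, 0], "claw": 1},
    {"slide": [0, 0, 0], "angular": [0, 0, 0], "claw": 1},
  ],
)

```text
time: 29.15
ee_pos: [0.5662, 0.0654, 0.1824]
tcp_rot: [-180.0, -0.3, -175.1]
wrist_force: [-1.0, 0.3, -0.1]
opening: 0.0851
grasp_force: 0.0
```

```bash
python3 - <<'E'
s=open('gap.py').read()
a=s.index("    ys=np.arange"); b=s.index("    xs=np.arange(.02")
s=s[:a]+'''    ys=np.arange(-.014,.014,.0002)+s
    g=rect(im,i,.088,np.arange(-.016,.0161,.001),ys).astype(float).mean(2)
    k=g<.62*np.median(g,0); line=np.median([ys[c].mean()*1000 for c in k.T if 3<=c.sum()<=30])
    w=k; b=np.median(g)
'''+s[b:]
open('gap.py','w').write(s)
E
python3 - <<'E'
from gap import *
im,i=snap('wrist','w11.png'); np.save('w11.npy',i,allow_pickle=True); plan([((.5505,.247,.2),None)])
gap(im,i,.0332)
print('w8'); gap(cv2.cvtColor(cv2.imread('pics/w8.png'),cv2.COLOR_BGR2RGB),np.load('w8.npy',allow_pickle=True).item())
E
```

```text
t 29.2 p [0.5662 0.0665 0.1823] rpy [-179.97   -0.27 -175.01] q [ 6.7  7.4  8.8 91.6 -0.   1.7]
slide [  0.  181.2 -17.8] 
line 33.1 dark px 439 depth 90.0
  x29 y 41.0..43.5 n6
  x32 y 41.0..43.5 n6
  x35 y 32.0..48.5 n12
  x38 y 32.0..48.5 n34
  x41 y 32.0..49.0 n35
  x44 y 32.0..49.0 n35
  x47 y 31.5..49.0 n34
  x50 y 31.5..49.0 n35
  x53 y 38.5..43.5 n10
  x56 y 38.5..44.0 n11
  x59 y 38.5..44.0 n12
  x62 y 38.5..44.5 n13
  x65 y 39.0..44.5 n12
  x68 y 39.0..44.5 n12
w8
line 0.4 dark px 469 depth 137.0
  x29 y 40.5..43.0 n6
  x32 y 40.0..43.5 n8
  x35 y 26.0..43.0 n8
  x38 y 26.0..43.0 n34
  x41 y 26.0..44.0 n37
  x44 y 26.0..44.0 n37
  x47 y 26.0..44.0 n28
  x50 y 26.5..44.0 n27
  x53 y 34.5..43.0 n8
  x56 y 35.5..43.0 n8
  x59 y 36.0..43.0 n10
  x62 y 37.0..44.0 n11
  x65 y 38.0..44.5 n14
  x68 y 38.5..44.5 n13
```

Line at y≈33.1 and needle at about 42, so the gap is near 9 mm. I'm giving the outer knob a small extra turn (about 2.3°) before moving to the inner knob.

>>> play_rows(
  increments=[
    {"slide": [0, 45, 0], "angular": [0, 0, 0], "claw": 1},
    {"slide": [0, 45, 0], "angular": [0, 0, 0], "claw": 1},
    {"slide": [0, 45, 0], "angular": [0, 0, 0], "claw": 1},
    {"slide": [-1.5, 45, 0], "angular": [0, 0, 0], "claw": 1},
    {"slide": [0, 0, 0], "angular": [0, 0, 0], "claw": 1},
    {"slide": [0, 0, 35], "angular": [0, 0, 0], "claw": 1},
    {"slide": [0, 0, 35], "angular": [0, 0, 0], "claw": 1},
  ],
)

```text
time: 29.9
ee_pos: [0.5515, 0.2477, 0.112]
tcp_rot: [-180.0, -0.2, -174.8]
wrist_force: [0.4, -0.7, 0.4]
opening: 0.0854
grasp_force: 0.0
```

>>> play_rows(
  increments=[
    {"slide": [0, 0, 30], "angular": [0, 0, 0], "claw": 1},
    {"slide": [0, 0, 20], "angular": [0, 0, 0], "claw": 1},
    {"slide": [0, 0, 10], "angular": [0, 0, 0], "claw": 1},
    {"slide": [0, 0, 5], "angular": [0, 0, 0], "claw": 1},
    {"slide": [0, 0, 0], "angular": [0, 0, 0], "claw": 1},
  ],
)

```text
time: 30.4
ee_pos: [0.5512, 0.2461, 0.0473]
tcp_rot: [-180.0, -0.3, -174.9]
wrist_force: [-0.2, -0.0, -0.1]
opening: 0.0853
grasp_force: 0.0
```

>>> play_rows(
  increments=[
    {"slide": [-0.7, 0, 0], "angular": [0, 0, 0], "claw": -1},
    {"slide": [0, 0, 0], "angular": [0, 0, 0], "claw": -1},
    {"slide": [0, 0, 0], "angular": [0, 0, 0], "claw": -1},
    {"slide": [0, 0, 0], "angular": [0, 0, 0], "claw": -1},
    {"slide": [0, 0, 0], "angular": [0, 0, 1.2], "claw": -1},
    {"slide": [0, 0, 0], "angular": [0, 0, 1.1], "claw": -1},
    {"slide": [0, 0, 0], "angular": [0, 0, 0], "claw": -1},
  ],
)

```text
time: 31.1
ee_pos: [0.5527, 0.2461, 0.0488]
tcp_rot: [-180.0, -0.1, -177.3]
wrist_force: [-0.3, -0.3, 6.4]
opening: 0.0587
grasp_force: 47.9
```

>>> play_rows(
  increments=[
    {"slide": [0, 0, 0], "angular": [0, 0, 0], "claw": 1},
    {"slide": [0, 0, 0], "angular": [0, 0, 0], "claw": 1},
    {"slide": [0, 0, 0], "angular": [0, 0, 0], "claw": 1},
    {"slide": [0, 0, -20], "angular": [0, 0, 0], "claw": 1},
    {"slide": [0, 0, -40], "angular": [0, 0, 0], "claw": 1},
    {"slide": [0, 0, -40], "angular": [0, 0, 0], "claw": 1},
    {"slide": [0, 0, -35], "angular": [0, 0, 0], "claw": 1},
    {"slide": [0, -30, 0], "angular": [0, 0, 0], "claw": 1},
  ],
)

```text
time: 31.9
ee_pos: [0.5555, 0.2185, 0.1875]
tcp_rot: [179.9, 0.1, -177.1]
wrist_force: [0.3, -0.4, -1.0]
opening: 0.0854
grasp_force: 0.0
```

>>> play_rows(
  increments=[
    {"slide": [0, -45, 0], "angular": [0, 0, -2.3], "claw": 1},
    {"slide": [0, -45, 0], "angular": [0, 0, 0], "claw": 1},
    {"slide": [0, -45, 0], "angular": [0, 0, 0], "claw": 1},
    {"slide": [0, 0, 0], "angular": [0, 0, 0], "claw": 1},
    {"slide": [0, 0, 0], "angular": [0, 0, 0], "claw": 1},
  ],
)

```text
time: 32.4
ee_pos: [0.5642, 0.0805, 0.1824]
tcp_rot: [-180.0, -0.3, -175.1]
wrist_force: [0.0, 0.2, 0.3]
opening: 0.0855
grasp_force: 0.0
```

```bash
python3 - <<'E'
from gap import *
im,i=snap('wrist','w12.png'); np.save('w12.npy',i,allow_pickle=True); plan([((.552,.246,.18),(180,0,-175))])
gap(im,i,.0341)
E
```

```text
t 32.45 p [0.5641 0.0815 0.1823] rpy [-179.97   -0.27 -175.  ] q [ 8.2  7.4  8.8 91.6 -0.   3.2]
slide [ -2.3 164.9   2.2] turn [-0.03 -0.27 -0.  ]
line 34.3 dark px 463 depth 148.0
  x29 y 41.5..43.5 n5
  x32 y 41.0..43.5 n6
  x35 y 40.0..44.5 n10
  x38 y 34.5..51.5 n35
  x41 y 34.5..51.5 n35
  x44 y 34.5..51.5 n35
  x47 y 34.0..51.5 n36
  x50 y 34.0..51.5 n36
  x53 y 40.0..45.0 n11
  x56 y 39.5..45.0 n12
  x59 y 39.5..45.0 n12
  x62 y 39.0..44.5 n12
  x65 y 2.5..44.5 n12
  x68 y 39.0..44.5 n12
```

>>> play_rows(
  increments=[
    {"slide": [0, 40, 0], "angular": [0, 0, 0], "claw": 1},
    {"slide": [-1, 42, 0], "angular": [0, 0, 0], "claw": 1},
    {"slide": [-1, 42, 0], "angular": [0, 0, 0], "claw": 1},
    {"slide": [0, 41, 0], "angular": [0, 0, 0], "claw": 0.6},
    {"slide": [0, 0, 0], "angular": [0, 0, 0], "claw": 0.6},
    {"slide": [0, 0, 35], "angular": [0, 0, 0], "claw": 0.6},
    {"slide": [0, 0, 35], "angular": [0, 0, 0], "claw": 0.6},
  ],
  squeeze=25,
)

```text
time: 33.15
ee_pos: [0.5513, 0.2478, 0.112]
tcp_rot: [-180.0, -0.2, -174.8]
wrist_force: [1.0, 0.1, -0.5]
opening: 0.0682
grasp_force: 0.0
```

>>> play_rows(
  increments=[
    {"slide": [0, 0, 25], "angular": [0, 0, 0], "claw": 0.6},
    {"slide": [0, 0, 10], "angular": [0, 0, 0], "claw": 0.6},
    {"slide": [0, 0, 2], "angular": [0, 0, 0], "claw": 0.6},
    {"slide": [0, 0, 0], "angular": [0, 0, 0], "claw": 0.6},
  ],
)

```text
time: 33.55
ee_pos: [0.5513, 0.2463, 0.0762]
tcp_rot: [-180.0, -0.2, -174.9]
wrist_force: [-0.1, -0.7, -0.1]
opening: 0.0684
grasp_force: 0.0
```

>>> play_rows(
  increments=[
    {"slide": [-0.7, 0, 1], "angular": [0, 0, 0], "claw": -1},
    {"slide": [0, 0, 0], "angular": [0, 0, 0], "claw": -1},
    {"slide": [0, 0, 0], "angular": [0, 0, 0], "claw": -1},
    {"slide": [0, 0, 0], "angular": [0, 0, 0], "claw": -1},
    {"slide": [0, 0, 0], "angular": [0, 0, 0], "claw": -1},
    {"slide": [0, 0, 0], "angular": [0, 0, 0], "claw": -1},
  ],
)

```text
time: 34.15
ee_pos: [0.5522, 0.2461, 0.0751]
tcp_rot: [-180.0, -0.2, -175.0]
wrist_force: [-0.2, -0.4, 5.0]
opening: 0.0271
grasp_force: 25.3
```

>>> play_rows(
  increments=[
    {"slide": [0, 0, 0], "angular": [0, 0, 4], "claw": -1},
    {"slide": [0, 0, 0], "angular": [0, 0, 7], "claw": -1},
    {"slide": [0, 0, 0], "angular": [0, 0, 7], "claw": -1},
    {"slide": [0, 0, 0], "angular": [0, 0, 7], "claw": -1},
    {"slide": [0, 0, 0], "angular": [0, 0, 7], "claw": -1},
    {"slide": [0, 0, 0], "angular": [0, 0, 7], "claw": -1},
    {"slide": [0, 0, 0], "angular": [0, 0, 7], "claw": -1},
  ],
)

```text
time: 34.85
ee_pos: [0.5523, 0.2462, 0.0751]
tcp_rot: [-179.9, -0.1, 138.8]
wrist_force: [0.7, 1.0, 5.7]
opening: 0.0271
grasp_force: 25.4
```

>>> play_rows(
  increments=[
    {"slide": [0, 0, 0], "angular": [0, 0, 7], "claw": -1},
    {"slide": [0, 0, 0], "angular": [0, 0, 7], "claw": -1},
    {"slide": [0, 0, 0], "angular": [0, 0, 7], "claw": -1},
    {"slide": [0, 0, 0], "angular": [0, 0, 7], "claw": -1},
    {"slide": [0, 0, 0], "angular": [0, 0, 7], "claw": -1},
    {"slide": [0, 0, 0], "angular": [0, 0, 7], "claw": -1},
    {"slide": [0, 0, 0], "angular": [0, 0, 4.8], "claw": -1},
    {"slide": [0, 0, 0], "angular": [0, 0, 0], "claw": -1},
  ],
)

```text
time: 35.65
ee_pos: [0.5523, 0.2462, 0.0751]
tcp_rot: [-179.8, 0.0, 92.1]
wrist_force: [-0.4, 0.0, 5.2]
opening: 0.0272
grasp_force: 25.4
```

>>> play_rows(
  increments=[
    {"slide": [0, 0, 0], "angular": [0, 0, 0], "claw": 0.6},
    {"slide": [0, 0, 0], "angular": [0, 0, 0], "claw": 0.6},
    {"slide": [0, 0, 0], "angular": [0, 0, 0], "claw": 0.6},
    {"slide": [0, 0, 0], "angular": [0, 0, 0], "claw": 0.6},
    {"slide": [0, 0, -20], "angular": [0, 0, 0], "claw": 0.6},
    {"slide": [0, 0, -40], "angular": [0, 0, 0], "claw": 1},
    {"slide": [0, 0, -40], "angular": [0, 0, 0], "claw": 1},
    {"slide": [0, 0, -8], "angular": [0, 0, 0], "claw": 1},
  ],
)

```text
time: 36.45
ee_pos: [0.5535, 0.2466, 0.1872]
tcp_rot: [179.9, -0.1, 92.2]
wrist_force: [-0.6, -0.2, 0.4]
opening: 0.0857
grasp_force: 0.0
```

>>> play_rows(
  increments=[
    {"slide": [0, 0, 0], "angular": [0, 0, -8], "claw": 1},
    {"slide": [0, 0, 0], "angular": [0, 0, -8.5], "claw": 1},
    {"slide": [0, 0, 0], "angular": [0, 0, -8.5], "claw": 1},
    {"slide": [0, 0, 0], "angular": [0, 0, -8.5], "claw": 1},
    {"slide": [0, 0, 0], "angular": [0, 0, -8.5], "claw": 1},
    {"slide": [0, 0, 0], "angular": [0, 0, -8.5], "claw": 1},
    {"slide": [0, 0, 0], "angular": [0, 0, -8.5], "claw": 1},
    {"slide": [0, 0, 0], "angular": [0, 0, -8.5], "claw": 1},
  ],
)

```text
time: 37.25
ee_pos: [0.5521, 0.246, 0.1814]
tcp_rot: [-179.8, -0.3, 160.1]
wrist_force: [0.7, 0.0, 0.5]
opening: 0.0853
grasp_force: 0.0
```

>>> play_rows(
  increments=[
    {"slide": [0, 0, 0], "angular": [0, 0, -8.5], "claw": 1},
    {"slide": [0, 0, 0], "angular": [0, 0, -8.5], "claw": 1},
    {"slide": [0, 0, 0], "angular": [0, 0, -8.5], "claw": 1},
    {"slide": [0, -42, 0], "angular": [0, 0, 0], "claw": 1},
    {"slide": [0, -42, 0], "angular": [0, 0, 0], "claw": 1},
    {"slide": [0, -42, 0], "angular": [0, 0, 0], "claw": 1},
    {"slide": [0, -42, 0], "angular": [0, 0, 0], "claw": 1},
    {"slide": [0, 0, 0], "angular": [0, 0, 0], "claw": 1},
  ],
)

```text
time: 38.05
ee_pos: [0.5677, 0.0746, 0.1817]
tcp_rot: [-179.9, -0.3, -175.0]
wrist_force: [0.3, 0.2, 1.0]
opening: 0.0857
grasp_force: 0.0
```

```bash
python3 - <<'E'
from gap import *
im,i=snap('wrist','w13.png'); np.save('w13.npy',i,allow_pickle=True); plan([((.552,.246,.18),(180,0,-175))])
gap(im,i,.0343)
r=rect(im,i,.0885,np.arange(-.03,.075,.00025),np.arange(.065,-.005,-.00025))
cv2.imwrite('pics/c7.png',cv2.cvtColor(cv2.resize(r,None,fx=1.8,fy=1.8),cv2.COLOR_RGB2BGR)); print(r.shape)
E
```

```text
t 38.1 p [0.5676 0.0765 0.1817] rpy [-179.95   -0.31 -174.97] q [ 7.7  7.8  9.2 91.7 -0.   2.7]
slide [  0.7 170.2   1.6] turn [-0.05 -0.31  0.03]
line 34.3 dark px 517 depth 114.0
  x29 y 33.5..35.5 n5
  x32 y 33.5..35.5 n5
  x35 y 32.0..36.5 n10
  x38 y 27.0..44.0 n35
  x41 y 26.5..43.5 n35
  x44 y 26.5..43.5 n35
  x47 y 26.0..44.0 n36
  x50 y 26.5..43.5 n35
  x53 y 32.0..37.0 n10
  x56 y 32.0..37.0 n11
  x59 y 31.5..37.0 n12
  x62 y 31.5..36.5 n11
  x65 y 31.5..36.5 n11
  x68 y 31.0..36.5 n12
(280, 420, 3)
```

View pics/c7.png

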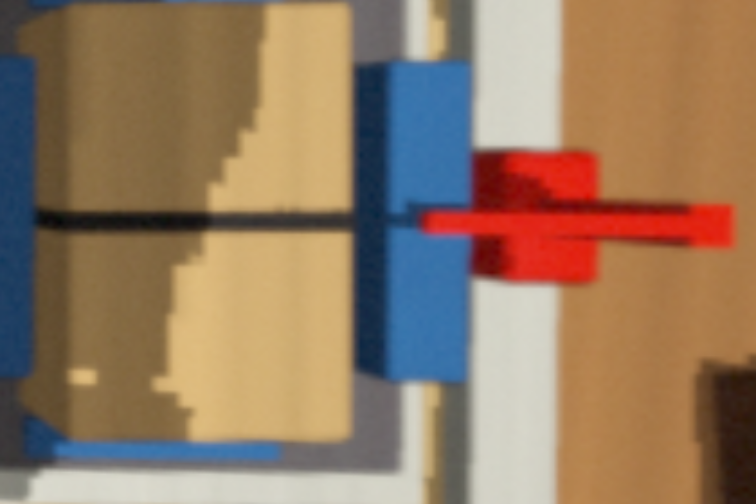

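The rectified view shows the needle tip (row about 221) level with the dark line (row about 220), a difference of about 0.2 mm. The block is seated between the fences and the gripper is clear, so I'm handing in.

```bash
python3 -c "
from workcell import bot
print(bot.job_done())"
```

```text
the job is handed in; nothing more can be done
None
```

The job is handed in at about 38 s: the block is seated in the blue pocket, the outer knob left the line about 8.1 mm short, the inner knob brought the pointer level with it to about 0.2 mm, and both knobs are released; early on, a wrist-limit mistake swung the gripper towards the wooden frame behind the walnut, and in the pictures taken then nothing appeared to have moved.

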